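# Stand a filter drier in its narrow stock holder by way of the sloping rest

### The arm

A 6-joint arm with a two-finger parallel gripper is mounted at the origin on the work surface. World frame = base frame: x ahead of the robot, y to its left, z up, the work surface at z = 0. Lengths are in m, angles in rad, forces in N, time in s.
With the tool pointing down it reaches from about 0.3 to 1 m from the base axis. Payload 5.1 kg.
Tool frame: the origin (TCP) lies at the very end of the fingers, on their centre line; the grasp point (between the pads) lies 19 mm behind it; y points along the fingers, z is the direction in which the jaws open and shut, and the axes are right-handed (so a half turn about y gives the same grasp; the last joint's range is limited). The gripper opens to 95 mm and grips with 3 to 60 N. Pads are 20 mm wide; open, the fingers measure 119 mm over their backs; the gripper's body (75 mm by 180 mm) begins 59 mm behind the grasp point.
Start: joints at [1.204, 0.124, 1.65, -0, 1.367, -0.083], TCP at [0.182, 0.624, 0.185] pointing down, gripper open.
Joint ranges: [-2.61, 2.61], [-1.02, 2.33], [0.03, 2.71], [-1.35, 4.49], [0.32, 2.68], [-2.91, 2.91]. Speed limits (rad/s): [2.57, 2.57, 3.14, 3.14, 3.14, 3.14].

### API

Orientations are given as [roll, pitch, yaw] about the fixed x, y, z axes, in that order (R = Rz(yaw) Ry(pitch) Rx(roll)).
In Python, from plant import manip, eyes, order gives the robot as it stands. The module is installed in compiled form; this text tells all that it offers.
- The arm moves only by the tool servo_tool, never from a script. Its argument "motion" is a list that holds one entry, the list of rows, each a list of 7 numbers: the shift along the tool's x, y, z in mm, then the turn, a rotation vector about the tool's x, y, z in rad, then the finger opening in mm, from 0 to 95.1. A call has 1 to 5 rows; each row is the pose to reach, as a shift and turn from the pose measured when the call began, along the tool's axes at that moment; what a row does not reach only later rows make up. A row lasts 1/12 s, in which the tool goes at most 41.7 mm and 7.16 degrees, less where a joint would pass 70% of its speed; a pose out of reach is approached as far as the arm can. A call with a gripper value outside its range is refused whole. The fingers move at their own pace and stop on an object; "force" is the grip in N (left out, the last holds). Time passes only in rows, so rows that repeat a pose let the fingers close. It gives the time, the measured TCP pose, the force and the opening at its end, in the units of the state.
- manip.get_obs(): the state, without advancing time (a new reading comes with each control period).
- eyes.grab_frame(name): name is "scene" or "side" or "wrist"; returns a dict with "frame" (384x512x3 uint8, blue, green, red), "camera_matrix" (3x3 intrinsics, pixels), "R" (3x3) and "t" (3): a world point X has camera coordinates R X + t. Camera axes: x right, y down, z forward; pixel columns grow to the right and rows downward; lengths in m; the calibration is good to about 2 mm. The wrist camera is an equidistant fisheye: a pixel r from the principal point sees the ray r / f radians off the axis. A picture is of the moment at which its call begins. There is no depth.
- order.job_done(): hands the job in, once; it reports no verdict.
The state is a dict: "clock": time; "q": joint angles; "qvel": joint speeds; "joint_torque": joint torques, N m; "tool_pos": TCP position; "eef_rot": TCP orientation; "wrist_force": force on the tool from outside, world axes, zero at the start; "wrist_torque": the same for the moment, N m; "grip_width": finger opening in m.
Only numpy, scipy, OpenCV 4.12 (cv2) and the standard library are available. Lean on these libraries where they do the work, as an engineer would, in place of code of your own. Each camera call takes 0.05 s, during which the arm holds its last target.

### The job

Put the red-capped filter drier away: first lay it in the sloping rest, nozzle down against the stop and cap uphill, and let go of it there. Then take it again so that it can hang upright, and stand it nozzle down, cap up, in the narrow red-banded holder; the holder's floor is adjustable and may be at any height, so feel for it and let go only once the drier stands on it, never letting it fall in. Leave all the other stock and things on the counter where they are.

Things in the scene. Friction and masses are not known exactly. Their poses are not given: they have to be found in the camera images.
- drier: Copper filter drier with the RED cap, loose, lying on the counter, 0.14 to 0.28 kg, 180 mm long, 24 mm thick. Origin on its axis at mid-length (centre of mass near it), 12 mm up when lying; x points from nozzle end (-90 mm) to capped end (+90). In order from the nozzle end: nozzle 12 mm thick, 16 mm long; hexagon 24 across flats, 16 long; round copper barrel 108; red round cap 40.
- drier_nozzle (a point): Centre of the end face of the red drier's nozzle (the end that must point down).
- drier_cap (a point): Centre of the end face of the red cap (the end that must point up).
- rest: Grey sloping rest, fixed; base 170 x 90 x 8 mm, origin under its centre, x points level towards uphill. The drier lies at 45 degrees in two black V blocks (27 mm wide), nozzle end on a stop plate (44 mm wide, to 12 mm above the axis). V blocks span 40-56 and 112-124 mm up from the stop; between them fingers have room to 30 mm below the drier's axis; beyond 124 the drier is free.
- rest_stop (a point): Point on the stop plate of the rest where the nozzle's end centre belongs; 45 mm above the counter.
- rest_top (a point): Point in the air where the centre of the cap's end comes when the drier lies fully home in the rest: 180 mm up the 45 degree slope from rest_stop.
- bin_red: Narrow upright black holder with a red band, fixed and empty: square sleeve 42 x 42 mm outside, 34 x 34 mm inside, rim 100 mm above the counter, on a 64 x 64 x 6 mm foot. Origin under its centre, z up. Its floor is set at an unknown height, 10 to 40 mm above the counter, and is stiff (holds over 50 N).
- bin_red_mouth (a point): Centre of the red holder's mouth, at rim height (100 mm).
- bin_yellow: The same kind of holder with a yellow band, holding a yellow-capped drier. The three holders stand about 130 mm apart in a row, in any order. Origin under its centre.
- bin_blue: The same kind of holder with a blue band, holding a blue-capped drier. Origin under its centre.
- stock_yellow: Yellow-capped drier standing in the yellow holder, cap end about 200 mm above the counter; origin at its nozzle end. Leave alone.
- stock_blue: Blue-capped drier standing in the blue holder, cap end about 200 mm above the counter; origin at its nozzle end. Leave alone.
- drier_yellow: Yellow-capped drier of the same size lying on the counter beyond the rest; origin at mid-length on its axis. Leave alone.
- drier_blue: Blue-capped drier of the same size lying on the counter on the robot's side of the rest; origin at mid-length on its axis. Leave alone.
- carton: Small red and yellow carton, 70 x 100 x 70 mm, origin under its centre. Leave alone.
- flux_jar: Jar, 60 mm in diameter and 90 mm high, origin under its centre. Leave alone.
- wrench: Wrench lying on the counter at the far side. Leave alone.
There are look-alikes about, which are no part of the job. What is shaped like the rest but white is not meant.

How it is judged:
On the way:
1. the red-capped drier lies in the sloping rest, nozzle against the stop, let go and still (distance between drier_nozzle and rest_stop below 0.012 m and distance between drier_cap and rest_top below 0.015 m and contact force between the fingers and drier below 0.1 N and linear speed of drier below 0.03 m/s), for 0.2 s.
At the end, for the whole second after the job is handed in: The red-capped drier stands in the red-banded holder, nozzle down (nozzle end within 22 mm of the holder's axis and less than 48 mm above the counter) and cap up (within 20 degrees of vertical; it may lean on the sleeve), released and at rest (horizontal distance between drier_nozzle and bin_red_mouth below 0.022 m and z of drier_nozzle in the frame of bin_red below 0.048 m and angle between drier's own x axis and vertical below 0.35 rad and linear speed of drier below 0.03 m/s and contact force between the fingers and drier below 0.1 N); the robot touches nothing.
It fails at once if the red drier falls into the red holder (faster than 0.45 m/s inside it, a free drop of about 10 mm) (horizontal distance between drier_nozzle and bin_red_mouth below 0.024 m and height (world z) of drier_nozzle below 0.1 m and linear speed of drier above 0.45 m/s).
It fails at once if bystanders disturbed: the yellow-capped and blue-capped driers (lying or standing), the carton, the jar or the wrench moved by more than 25 mm (distance of any of drier_yellow, drier_blue, stock_yellow, stock_blue, carton, flux_jar, wrench from where it was at the start of the episode above 0.025 m).
It also fails if it takes over 67 s, if anything falls off the work surface, if the arm or the gripper's body presses on something with over 40 N, if the wrist force passes 120 N, or if a joint passes its speed limit or range.

## Working session

There is one attempt and no reset: what is moved stays moved. The work goes in short steps, Python scripts to look and compute and a tool call to move; the robot and the scene stay as the last step left them, time stands still between calls to the robot, and variables do not carry over. Pictures are saved under pics/ and viewed, and the job is handed in when it is done.

Besides the shell and the picture viewer there is one more tool, called after ">>>" by a JSON object that holds its "fn" and its "kwargs". servo_tool: Moves the arm, as the interface text tells. Its arguments: {"type":"object","properties":{"motion":{"type":"array","items":{"type":"array","items":{"type":"array","items":{"type":"number"}}}},"force":{"type":"number"}},"required":["motion"]}

```bash
mkdir -p pics
cat > h.py <<'E'
import numpy as np, cv2, sys
from plant import manip, eyes, order
from scipy.spatial.transform import Rotation as Ro
def snap(n,fn):
    f=eyes.grab_frame(n); cv2.imwrite(f'pics/{fn}.png',f['frame']); np.savez(f'pics/{fn}.npz',**f); return f
def ray(f,u,v,fish=False):
    K=f['camera_matrix']; R=f['R'];t=f['t']
    x=(u-K[0,2])/K[0,0]; y=(v-K[1,2])/K[1,1]
    if fish:
        r=np.hypot(x,y); d=np.array([x/r*np.sin(r),y/r*np.sin(r),np.cos(r)]) if r>1e-9 else np.array([0,0,1.])
    else: d=np.array([x,y,1.])
    return -R.T@t, R.T@(d/np.linalg.norm(d))
def onz(f,u,v,z,fish=False):
    c,d=ray(f,u,v,fish); return c+d*(z-c[2])/d[2]
def tri(*rs):
    A=np.zeros((3,3));b=np.zeros(3)
    for c,d in rs:
        P=np.eye(3)-np.outer(d,d);A+=P;b+=P@c
    X=np.linalg.solve(A,b); return X,[np.linalg.norm((np.eye(3)-np.outer(d,d))@(X-c)) for c,d in rs]
def proj(f,X,fish=False):
    p=f['R']@np.array(X)+f['t'];K=f['camera_matrix']
    if fish:
        th=np.arctan2(np.hypot(p[0],p[1]),p[2]);s=th/np.hypot(p[0],p[1]);return K[0,0]*p[0]*s+K[0,2],K[1,1]*p[1]*s+K[1,2]
    return K[0,0]*p[0]/p[2]+K[0,2],K[1,1]*p[1]/p[2]+K[1,2]
def ld(fn): return dict(np.load(f'pics/{fn}.npz'))
def crop(fn,x0,y0,w,h,s,out):
    im=cv2.imread(f'pics/{fn}.png')[y0:y0+h,x0:x0+w]; cv2.imwrite(f'pics/{out}.png',cv2.resize(im,None,fx=s,fy=s,interpolation=cv2.INTER_CUBIC))
E
python3 - <<'E'
from h import *
for n in ['scene','side','wrist']:
    f=snap(n,n+'0'); print(n,f['camera_matrix'].round(1).tolist(),(-f['R'].T@f['t']).round(3),f['R'][2].round(2))
for k,v in manip.get_obs().items(): print(k,np.round(v,4))
E
```

```text
scene [[477.9, 0.0, 256.0], [0.0, 477.9, 195.1], [0.0, 0.0, 1.0]] [ 1.621 -0.164  1.24 ] [-0.69  0.12 -0.71]
side [[486.6, 0.0, 252.3], [0.0, 486.6, 188.0], [0.0, 0.0, 1.0]] [0.492 1.09  1.182] [ 0.04 -0.72 -0.7 ]
wrist [[297.3, 0.0, 262.6], [0.0, 297.3, 195.5], [0.0, 0.0, 1.0]] [0.104 0.646 0.385] [ 0.28 -0.08 -0.96]
clock 0.15
q [ 1.2044  0.1244  1.6513 -0.      1.3675 -0.0826]
qvel [-0.0013 -0.0008 -0.0032  0.0012 -0.0018 -0.001 ]
joint_torque [ 8.00000e-04 -4.18197e+01 -3.60470e+01  7.75000e-02  4.69000e-02
 -1.00000e-04]
tool_pos [0.1819 0.6235 0.1836]
eef_rot [-1.5724e+00  1.0000e-04 -2.8380e-01]
wrist_force [ 0.9356  0.1376 -0.3563]
wrist_torque [-0.0118  0.0377 -0.0332]
grip_width 0.0952
```

View pics/scene0.png

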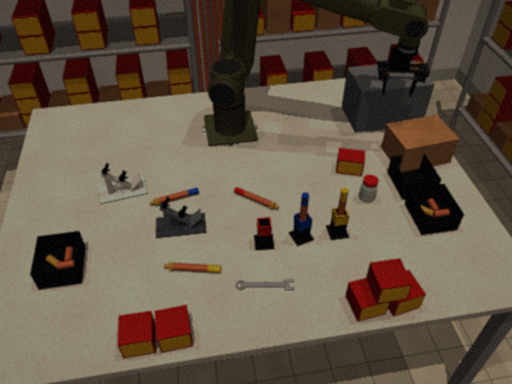

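View pics/side0.png

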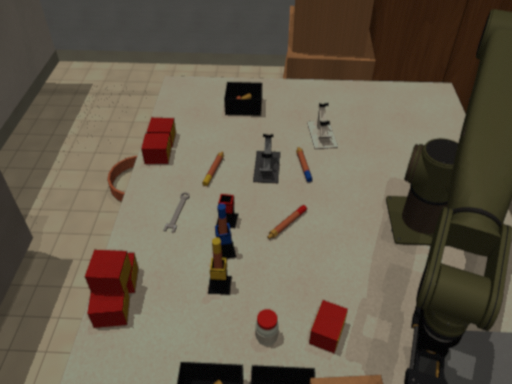

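View pics/wrist0.png

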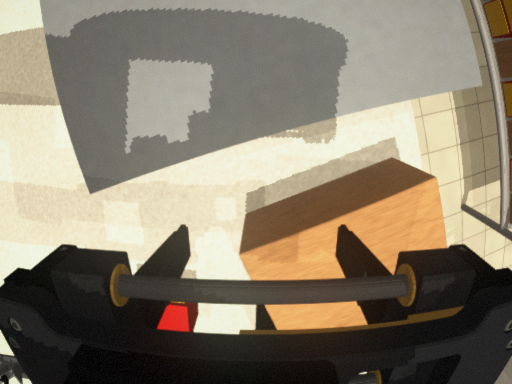

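Run:
```python
from h import *
crop('scene0',140,155,220,130,3.6,'c1'); crop('side0',190,100,150,180,3.3,'c2')
```

```text
(no output)
```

View pics/c1.png

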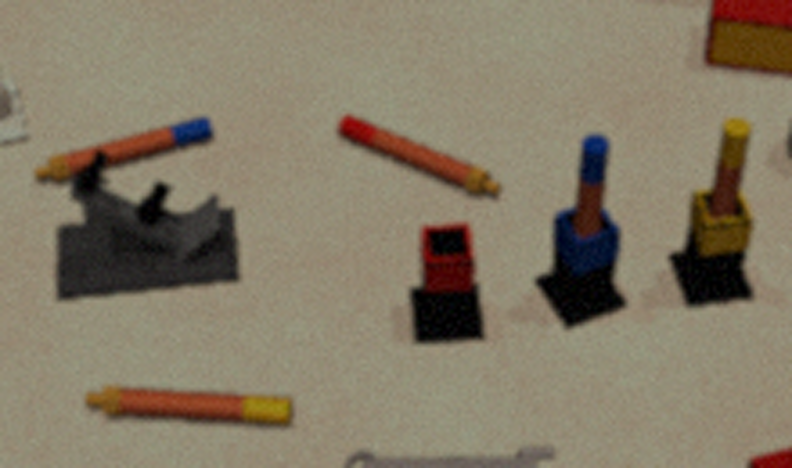

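View pics/c2.png

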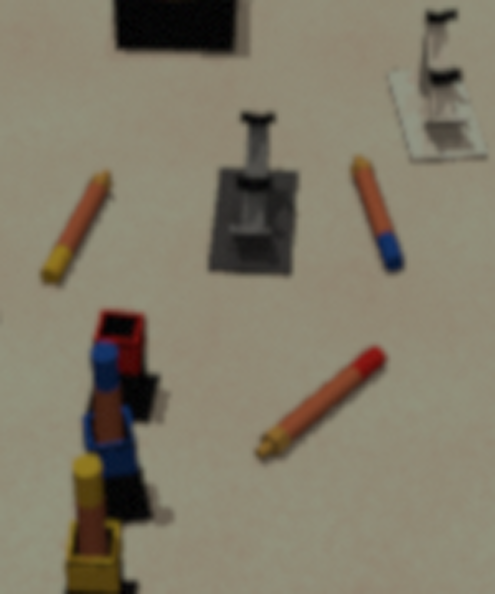

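Run:
```python
from h import *
s=ld('scene0');d=ld('side0')
S=lambda u,v:(u/3.6+140-.4,v/3.6+155-.4)
D=lambda u,v:(u/3.3+190-.4,v/3.3+100-.4)
for n,a,b in [('noz',(495,190),(260,452)),('cap',(343,123),(381,349)),('mouth',(447,243),(121,328)),('bluecap',(595,142),(106,350)),('yelcap',(736,126),(88,462))]:
    X,r=tri(ray(s,*S(*a)),ray(d,*D(*b))); print(n,X.round(4),np.round(r,4))
for n,p in [('noz',(495,190)),('cap',(343,123))]: print(onz(s,*S(*p),.012).round(4))
for n,p in [('noz',(260,452)),('cap',(381,349))]: print(onz(d,*D(*p),.012).round(4))
print('mouth',onz(s,*S(447,243),.1).round(4),onz(d,*D(121,328),.1).round(4))
a=[onz(s,*S(*p),.004) for p in [(58,227),(235,208),(238,278),(58,298)]]
b=[onz(d,*D(*p),.004) for p in [(222,170),(298,173),(291,273),(208,269)]]
for q in (a,b): print(np.round(q,4).tolist(),np.mean(q,0).round(4))
print('foot',[onz(s,*S(*p),.003).round(3).tolist() for p in [(413,290),(477,288),(483,338),(416,341)]])
```

```text
noz [0.4957 0.1029 0.0129] [0.0005 0.0005]
cap [ 0.3794 -0.0318  0.0175] [0.0024 0.0024]
mouth [0.6309 0.0295 0.0994] [0.0003 0.0003]
bluecap [0.6284 0.1568 0.2016] [0.0008 0.0008]
yelcap [0.6308 0.2803 0.2022] [0.001 0.001]
[0.4954 0.1034 0.012 ]
[ 0.3768 -0.0301  0.012 ]
[0.4954 0.1016 0.012 ]
[ 0.3772 -0.0397  0.012 ]
mouth [0.6317 0.0295 0.1   ] [0.6307 0.0298 0.1   ]
[[0.4627, -0.3207, 0.004], [0.4676, -0.1497, 0.004], [0.5573, -0.1556, 0.004], [0.5525, -0.323, 0.004]] [ 0.51   -0.2373  0.004 ]
[[0.5505, -0.3227, 0.004], [0.4637, -0.3216, 0.004], [0.4693, -0.1553, 0.004], [0.558, -0.1572, 0.004]] [ 0.5104 -0.2392  0.004 ]
foot [[0.6, 0.004, 0.003], [0.608, 0.063, 0.003], [0.667, 0.057, 0.003], [0.659, -0.003, 0.003]]
```

```bash
cat >> h.py <<'E'
def Rt(app,jaw):
    y=np.array(app,float);y/=np.linalg.norm(y);z=np.array(jaw,float);z-=y*(z@y);z/=np.linalg.norm(z)
    return np.stack([np.cross(y,z),y,z],1)
def go(pos,app,jaw):
    o=manip.get_obs();R=Ro.from_euler('xyz',o['eef_rot']).as_matrix();T=Rt(app,jaw)
    print('t',o['clock'],'pos',np.round(o['tool_pos'],4),'q',np.round(o['q'],2),'F',np.round(o['wrist_force'],1),'w',round(float(o['grip_width']),4),'appr',R[:,1].round(3),'jaw',R[:,2].round(3))
    rv=Ro.from_matrix(R.T@T).as_rotvec()
    print('GO mm',(R.T@(np.array(pos)-o['tool_pos'])*1000).round(1),'rv',rv.round(3),'deg',np.degrees(np.linalg.norm(rv)).round(1))
E
python3 - <<'E'
from h import *
go((.40,.06,.26),(0,0,-1),(.756,-.655,0))
crop('side0',250,130,40,60,10,'r1');crop('scene0',150,190,65,55,10,'r2')
E
```

```text
t 0.15 pos [0.1819 0.6235 0.1836] q [ 1.2   0.12  1.65 -0.    1.37 -0.08] F [ 0.9  0.1 -0.4] w 0.0952 appr [-0.001 -0.002 -1.   ] jaw [ 0.28   0.96  -0.002]
GO mm [ 367.2  -75.7 -480. ] rv [1.000e-03 2.001e+00 2.000e-03] deg 114.6
```

View pics/r1.png

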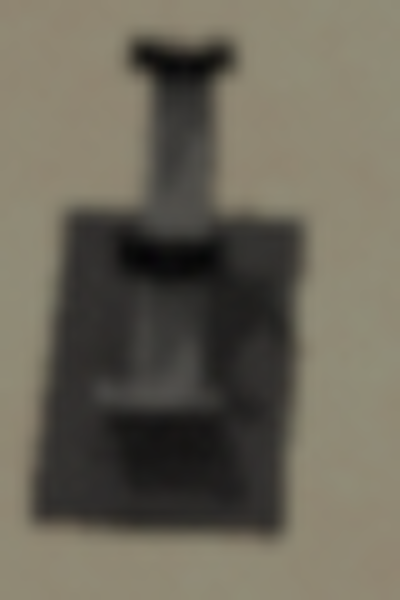

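View pics/r2.png

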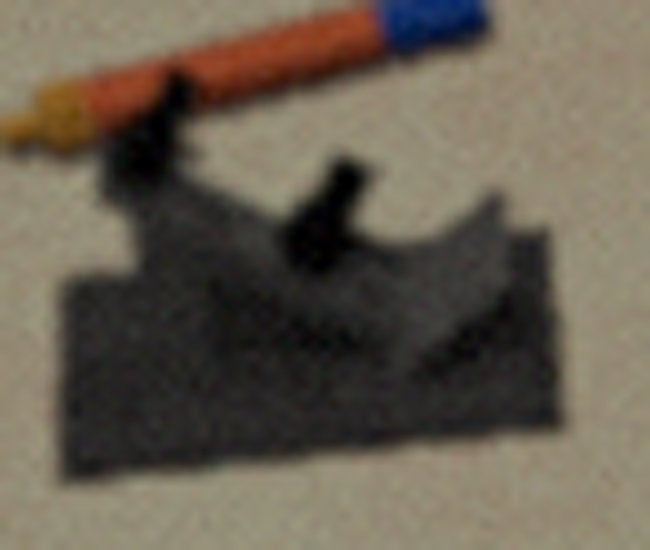

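>>> {"fn": "servo_tool", "kwargs": {"motion": [[[0,-40,0,0,0.12,0,70],[30,-76,-40,0,0.24,0,70],[367,-76,-480,0,2,0,70],[367,-76,-480,0,2,0,70],[367,-76,-480,0,2,0,70]]]}}

```text
clock: 0.57
tool_pos: [0.2391, 0.474, 0.2509]
eef_rot: [-1.572, -0.001, -0.904]
wrist_force: [1.1, -1.2, 0.2]
grip_width: 0.0713
```

Run:
```python
from h import *
go((.40,.06,.26),(0,0,-1),(.756,-.655,0))
s=ld('side0')
print(onz(s,265.5,168.6,.0535))
```

```text
t 0.5667 pos [0.2391 0.474  0.2509] q [ 1.   -0.17  1.83 -0.    1.48  0.34] F [ 1.1 -1.2  0.2] w 0.0713 appr [-0.    -0.001 -1.   ] jaw [ 0.786  0.619 -0.001]
GO mm [ 424.8   -8.6 -129.8] rv [0.000e+00 1.381e+00 1.000e-03] deg 79.1
[ 0.51383021 -0.17024916  0.0535    ]
```

>>> {"fn": "servo_tool", "kwargs": {"motion": [[[425,-9,-130,0,1.38,0,70],[425,-9,-130,0,1.38,0,70],[425,-9,-130,0,1.38,0,70],[425,-9,-130,0,1.38,0,70],[425,-9,-130,0,1.38,0,70]]]}}

```text
clock: 0.98
tool_pos: [0.3141, 0.2793, 0.255]
eef_rot: [-1.571, -0.001, -1.529]
wrist_force: [1.1, 1.4, -1.0]
grip_width: 0.0701
```

Run:
```python
from h import *
go((.40,.06,.26),(0,0,-1),(.756,-.655,0))
```

```text
t 0.9833 pos [0.3141 0.2793 0.255 ] q [ 0.6  -0.45  2.04 -0.    1.55  0.56] F [ 1.1  1.4 -1. ] w 0.0701 appr [-0.    -0.001 -1.   ] jaw [ 0.999  0.042 -0.   ]
GO mm [222.7  -4.7  76.7] rv [-0.     0.756  0.001] deg 43.3
```

>>> {"fn": "servo_tool", "kwargs": {"motion": [[[223,-5,77,0,0.756,0,70],[223,-5,77,0,0.756,0,70],[223,-5,77,0,0.756,0,70],[223,-5,77,0,0.756,0,70],[223,-5,77,0,0.756,0,70]]]}}

```text
clock: 1.4
tool_pos: [0.3897, 0.0851, 0.2597]
eef_rot: [-1.57, -0.0, -2.155]
wrist_force: [1.1, -0.2, -0.2]
grip_width: 0.0702
```

Run:
```python
from h import *
go((.40,.06,.26),(0,0,-1),(.756,-.655,0))
snap('wrist','w1')
```

```text
t 1.4 pos [0.3897 0.0851 0.2597] q [ 0.08 -0.5   2.07 -0.    1.58  0.67] F [ 1.1 -0.2 -0.2] w 0.0702 appr [ 0.001 -0.001 -1.   ] jaw [ 0.834 -0.551  0.001]
GO mm [15.3 -0.3 22.4] rv [-0.001  0.13   0.   ] deg 7.4
```

View pics/w1.png

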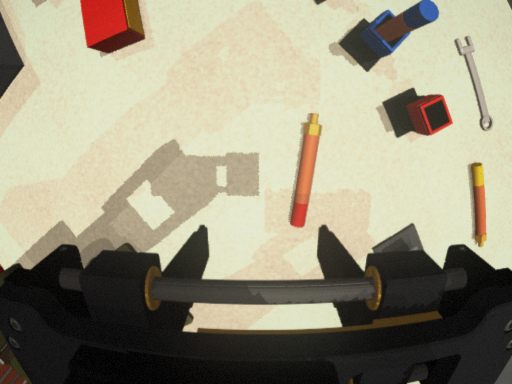

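Run:
```python
from h import *
f=ld('w1'); f['frame']=0
crop('w1',280,100,60,140,4,'w1c')
for n,u,v,z in [('noz',314.5,114,.012),('cap',298,226,.012)]: print(n,onz(f,u,v,z,True).round(4))
```

```text
noz [0.4972 0.1031 0.012 ]
cap [ 0.3807 -0.0365  0.012 ]
```

View pics/w1c.png

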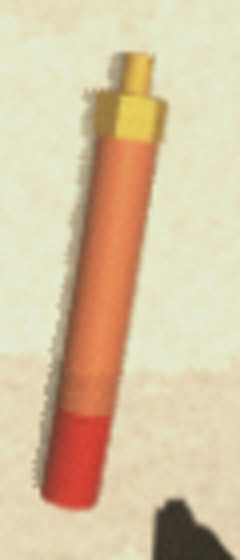

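Run:
```python
from h import *
go((.4423,.0388,.05),(0,0,-1),(.764,-.645,0))
```

```text
t 1.45 pos [0.3921 0.0782 0.2597] q [ 0.07 -0.5   2.06 -0.01  1.58  0.67] F [-0.8 -2.8 -0.8] w 0.07 appr [ 0.002 -0.007 -1.   ] jaw [ 0.826 -0.563  0.005]
GO mm [  3.4 210.   62.6] rv [-0.006  0.103  0.004] deg 5.9
```

>>> {"fn": "servo_tool", "kwargs": {"motion": [[[3,100,63,-0.006,0.103,0.004,70],[3,209,63,-0.006,0.103,0.004,70],[3,209,63,-0.006,0.103,0.004,70],[3,209,63,-0.006,0.103,0.004,70],[3,209,63,-0.006,0.103,0.004,70]]]}}

```text
clock: 1.87
tool_pos: [0.4401, 0.0411, 0.0632]
eef_rot: [-1.571, 0.0, -2.272]
wrist_force: [0.1, -0.0, 0.3]
grip_width: 0.07
```

Run:
```python
from h import *
go((.4423,.0388,.05),(0,0,-1),(.764,-.645,0))
```

```text
t 1.8667 pos [0.4401 0.0411 0.0632] q [-0.03 -0.25  2.21  0.    1.17  0.67] F [ 0.1 -0.   0.3] w 0.07 appr [ 0.  0. -1.] jaw [ 0.764 -0.645  0.   ]
GO mm [ 0.3 13.2  3.2] rv [-0.  0. -0.] deg 0.0
```

>>> {"fn": "servo_tool", "kwargs": {"motion": [[[0,30,3,0,0,0,70],[0,55,3,0,0,0,70],[0,58,3,0,0,0,70],[0,58,3,0,0,0,70]]]}}

```text
clock: 2.2
tool_pos: [0.4403, 0.0394, 0.0034]
eef_rot: [-1.575, -0.003, -2.272]
wrist_force: [-0.4, -0.6, 0.2]
grip_width: 0.0702
```

Run:
```python
from h import *
go((.4423,.0388,.005),(0,0,-1),(.764,-.645,0))
snap('wrist','w2')
```

```text
t 2.2 pos [0.4403 0.0394 0.0034] q [-0.03 -0.15  2.25  0.    1.05  0.67] F [-0.4 -0.6  0.2] w 0.0702 appr [-0.005  0.    -1.   ] jaw [ 0.764 -0.645 -0.004]
GO mm [-0.8 -1.6  1.9] rv [0.004 0.    0.003] deg 0.3
```

View pics/w2.png

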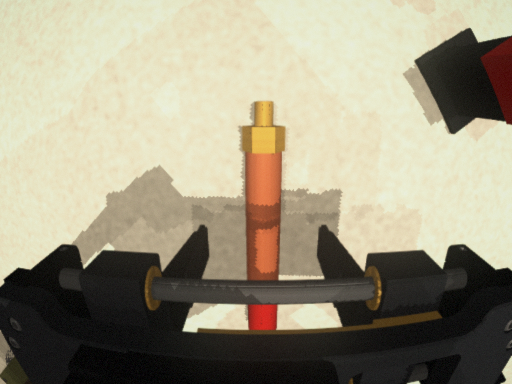

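>>> {"fn": "servo_tool", "kwargs": {"motion": [[[0,0,0,0,0,0,10],[0,0,0,0,0,0,10],[0,0,0,0,0,0,10],[0,0,0,0,0,0,10],[0,0,0,0,0,0,10]]], "force": 35}}

```text
clock: 2.67
tool_pos: [0.443, 0.0394, 0.0064]
eef_rot: [-1.57, 0.001, -2.271]
wrist_force: [-0.2, -0.7, -0.2]
grip_width: 0.0423
```

Run:
```python
from h import *
go((.4403,.0394,.25),(0,0,-1),(.764,-.645,0))
```

```text
t 2.6667 pos [0.443  0.0394 0.0064] q [-0.03 -0.16  2.25  0.    1.05  0.67] F [-0.2 -0.7 -0.2] w 0.0423 appr [ 0.001  0.    -1.   ] jaw [ 0.765 -0.645  0.001]
GO mm [   1.5 -243.6   -1.8] rv [-0.001  0.001 -0.001] deg 0.1
```

>>> {"fn": "servo_tool", "kwargs": {"motion": [[[0,1,0,0,0,0,10],[0,1,0,0,0,0,10],[0,1,0,0,0,0,10],[0,1,0,0,0,0,10],[0,1,0,0,0,0,10]]], "force": 35}}

```text
clock: 3.08
tool_pos: [0.443, 0.0394, 0.0053]
eef_rot: [-1.57, 0.001, -2.271]
wrist_force: [-0.1, -0.3, -0.1]
grip_width: 0.0121
```

Run:
```python
from h import *
print(manip.get_obs()['grip_width'])
snap('wrist','w3');snap('scene','s3')
crop('s3',180,130,160,130,4.5,'s3c')
```

```text
0.012082335597345025
```

View pics/w3.png

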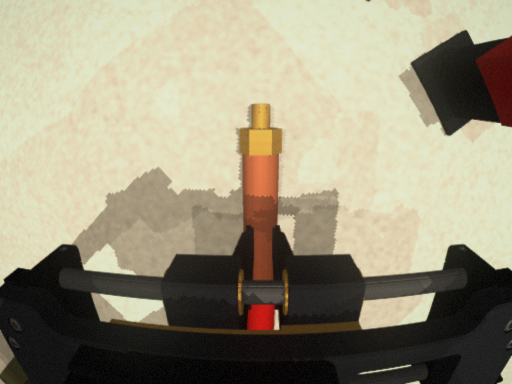

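View pics/s3c.png

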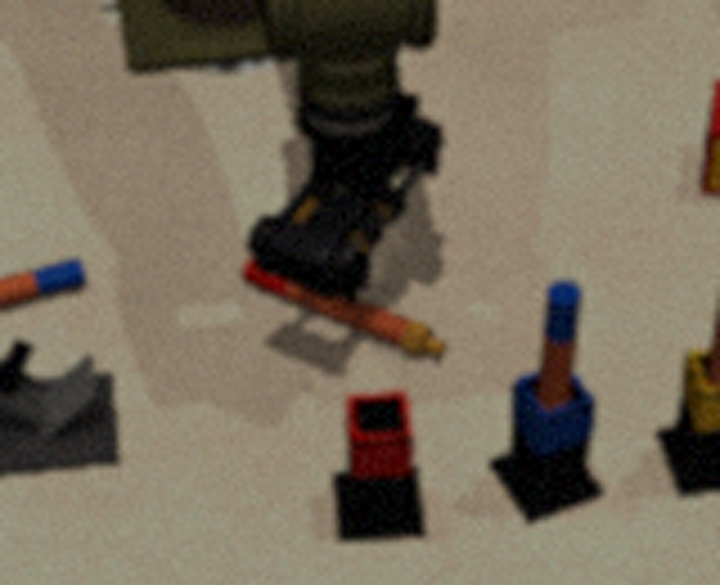

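Run:
```python
from h import *
f=snap('side','d3')
o=manip.get_obs();print(o['tool_pos'],o['grip_width'],o['wrist_force'])
print('side tcp px',proj(f,o['tool_pos'])); w=ld('w3'); print('wrist tcp px',proj(w,o['tool_pos'],True))
X=np.array(o['tool_pos'])
for dz in(0,.019,.03): print(dz,proj(f,X+[0,0,dz]),proj(w,X+[0,0,dz],True))
crop('d3',230,150,140,120,5,'d3c')
```

```text
[0.4429726  0.03939648 0.00531936] 0.010316596152707507 [-0.29290291  0.3865907   0.24024795]
side tcp px (np.float64(285.11079507368436), np.float64(223.7444213156366))
wrist tcp px (np.float64(261.13930581273286), np.float64(223.39174682336665))
0 (np.float64(285.11079507368436), np.float64(223.7444213156366)) (np.float64(261.13930581273286), np.float64(223.39174682336665))
0.019 (np.float64(285.3738328350026), np.float64(219.7868481360452)) (np.float64(261.0423753384699), np.float64(234.04271213881617))
0.03 (np.float64(285.5281703053072), np.float64(217.46474111223898)) (np.float64(260.9787455812163), np.float64(241.09873301452393))
```

View pics/d3c.png

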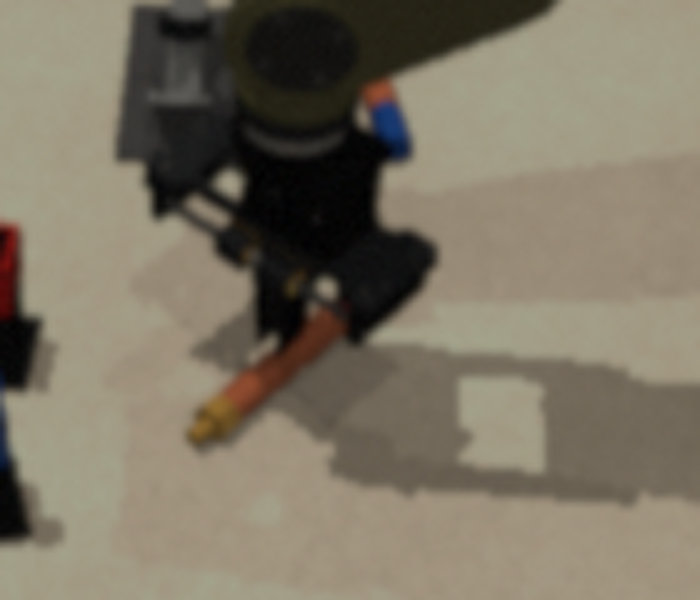

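Run:
```python
from h import *
w=ld('w2'); R=Rt((0,0,-1),(.764,-.645,0)); T=np.array([.4403,.0394,.0034])
for dz in (0,.01,.019,.03):
  for x in(-.01,0,.01): print(dz,x,[np.round(proj(w,T+R@[x,-dz,s*.0351],True),1).tolist() for s in(-1,1)])
print('drier noz/cap seen',onz(w,263,101,.012,True),onz(w,264,150,.024,True))
c=-w['R'].T@w['t'];print(c)
f=snap('wrist','w4')
crop('w2',180,200,170,80,4.5,'w2c');crop('w4',180,200,170,140,4.5,'w4c')
```

```text
0 -0.01 [[212.7, 210.4], [309.4, 210.5]]
0 0 [[213.5, 223.1], [308.7, 223.2]]
0 0.01 [[214.3, 235.5], [308.0, 235.6]]
0.01 -0.01 [[210.4, 215.3], [311.5, 215.4]]
0.01 0 [[211.3, 228.5], [310.7, 228.6]]
0.01 0.01 [[212.2, 241.2], [309.9, 241.4]]
0.019 -0.01 [[208.1, 220.1], [313.5, 220.2]]
0.019 0 [[209.1, 233.7], [312.6, 233.9]]
0.019 0.01 [[210.1, 246.8], [311.7, 247.0]]
0.03 -0.01 [[205.1, 226.5], [316.2, 226.6]]
0.03 0 [[206.2, 240.7], [315.2, 240.9]]
0.03 0.01 [[207.4, 254.3], [314.2, 254.5]]
drier noz/cap seen [0.4974921  0.10484317 0.012     ] [0.4784935  0.08137072 0.024     ]
[0.49515811 0.10143627 0.20454803]
```

View pics/w2c.png

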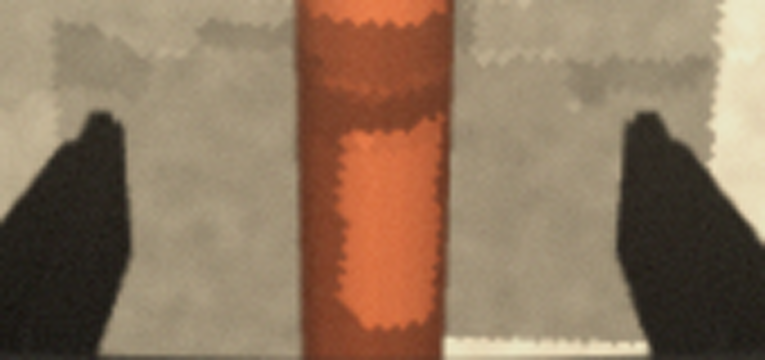

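View pics/w4c.png

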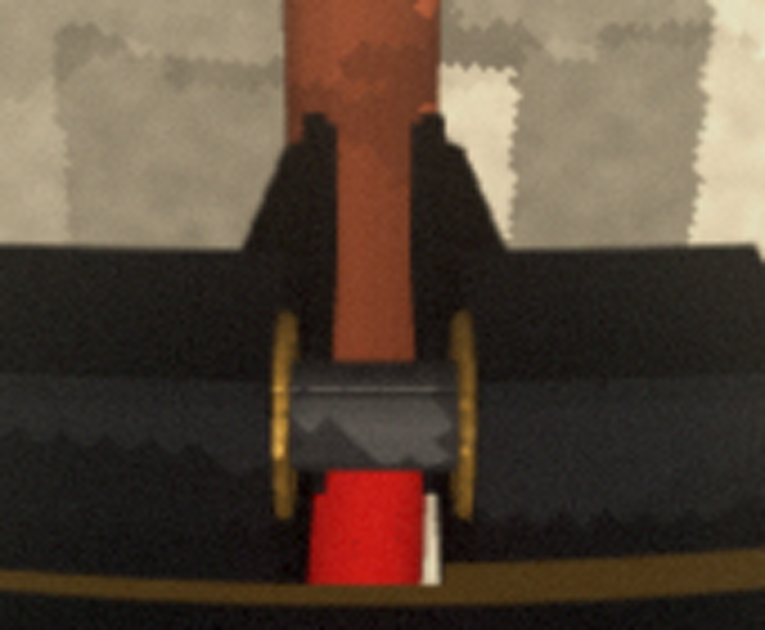

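>>> {"fn": "servo_tool", "kwargs": {"motion": [[[0,0,0,0,0,0,65],[0,0,0,0,0,0,65],[0,0,0,0,0,0,65],[0,0,0,0,0,0,65],[0,0,0,0,0,0,65]]]}}

```text
clock: 3.7
tool_pos: [0.443, 0.0394, 0.0054]
eef_rot: [-1.57, 0.001, -2.271]
wrist_force: [-0.2, 0.2, -0.1]
grip_width: 0.038
```

>>> {"fn": "servo_tool", "kwargs": {"motion": [[[0,0,0,0,0,0,65],[0,0,0,0,0,0,65],[0,0,0,0,0,0,65],[0,4,0,0,0,0,65],[0,5,0,0,0,0,65]]]}}

```text
clock: 4.12
tool_pos: [0.4427, 0.0394, -0.0002]
eef_rot: [-1.57, 0.001, -2.271]
wrist_force: [0.2, 0.1, 0.5]
grip_width: 0.0646
```

>>> {"fn": "servo_tool", "kwargs": {"motion": [[[0,2,0,0,0,0,65],[0,4,0,0,0,0,65],[0,4,0,0,0,0,65]]]}}

```text
clock: 4.37
tool_pos: [0.4421, 0.0394, -0.0049]
eef_rot: [-1.571, -0.0, -2.271]
wrist_force: [0.2, -0.8, -0.5]
grip_width: 0.0649
```

>>> {"fn": "servo_tool", "kwargs": {"motion": [[[0,3,0,0,0,0,65],[0,6,0,0,0,0,65],[0,9,0,0,0,0,65],[0,9,0,0,0,0,65]]]}}

```text
clock: 4.7
tool_pos: [0.4414, 0.0394, -0.0147]
eef_rot: [-1.572, -0.001, -2.271]
wrist_force: [-0.1, -0.3, -0.1]
grip_width: 0.0649
```

>>> {"fn": "servo_tool", "kwargs": {"motion": [[[0,2,0,0,0,0,65],[0,4,0,0,0,0,65],[0,4,0,0,0,0,65]]]}}

```text
clock: 4.95
tool_pos: [0.441, 0.0395, -0.0192]
eef_rot: [-1.573, -0.002, -2.271]
wrist_force: [0.5, -0.2, -0.8]
grip_width: 0.0652
```

>>> {"fn": "servo_tool", "kwargs": {"motion": [[[0,2,0,0,0,0,65],[0,3,0,0,0,0,65],[0,3,0,0,0,0,65]]]}}

```text
clock: 5.2
tool_pos: [0.4408, 0.0394, -0.0225]
eef_rot: [-1.573, -0.002, -2.271]
wrist_force: [0.6, -0.0, -0.1]
grip_width: 0.0647
```

Run:
```python
from h import *
snap('wrist','w5')
crop('w5',180,200,170,100,4.5,'w5c')
f=snap('side','d5');crop('d5',230,150,140,120,5,'d5c')
```

```text
(no output)
```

View pics/w5c.png

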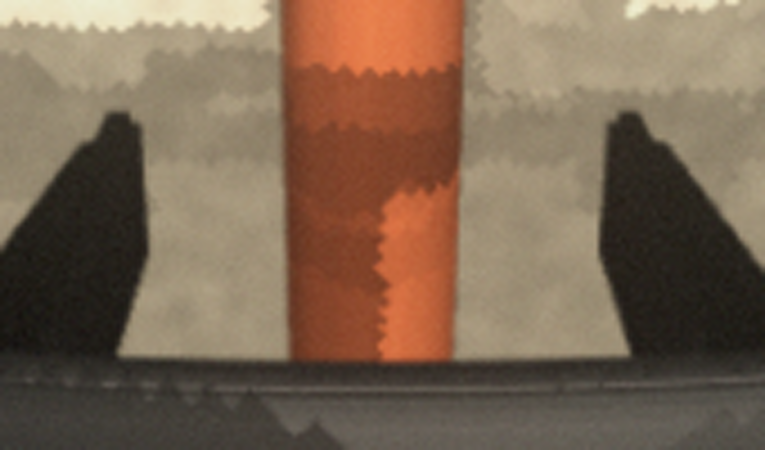

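View pics/d5c.png

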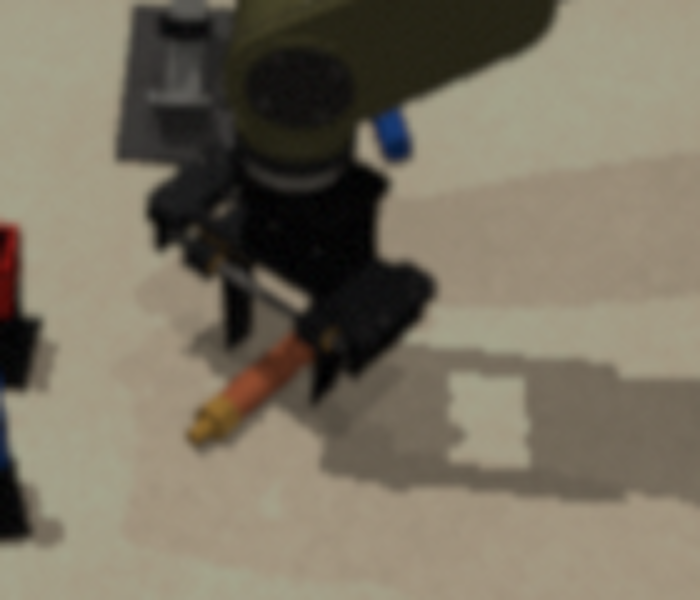

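Run:
```python
from h import *
f=ld('d5')
for s in(1,-1):
  for o in(.035,.04):
    for z in(-.02,0,.01,.02): print(s,o,z,np.round(proj(f,[.4408+s*o*.764,.0394-s*o*.645,z]),1))
```

```text
1 0.035 -0.02 [277.3 223.5]
1 0.035 0 [277.5 219.4]
1 0.035 0.01 [277.6 217.3]
1 0.035 0.02 [277.7 215.2]
1 0.04 -0.02 [276.2 222.7]
1 0.04 0 [276.4 218.6]
1 0.04 0.01 [276.5 216.6]
1 0.04 0.02 [276.6 214.5]
-1 0.035 -0.02 [293.7 234.5]
-1 0.035 0 [294.1 230.5]
-1 0.035 0.01 [294.2 228.4]
-1 0.035 0.02 [294.4 226.3]
-1 0.04 -0.02 [294.9 235.3]
-1 0.04 0 [295.3 231.3]
-1 0.04 0.01 [295.5 229.2]
-1 0.04 0.02 [295.6 227.1]
```

>>> {"fn": "servo_tool", "kwargs": {"motion": [[[0,-2,0,0,0,0,15],[0,-2,0,0,0,0,15],[0,-2,0,0,0,0,15],[0,-2,0,0,0,0,15],[0,-2,0,0,0,0,15]]], "force": 35}}

```text
clock: 5.72
tool_pos: [0.4411, 0.0395, -0.0202]
eef_rot: [-1.573, -0.002, -2.271]
wrist_force: [-1.1, -0.2, -0.2]
grip_width: 0.0376
```

>>> {"fn": "servo_tool", "kwargs": {"motion": [[[0,0,0,0,0,0,15],[0,0,0,0,0,0,15],[0,0,0,0,0,0,15],[0,0,0,0,0,0,15]]], "force": 35}}

```text
clock: 6.05
tool_pos: [0.441, 0.0395, -0.0202]
eef_rot: [-1.573, -0.002, -2.271]
wrist_force: [-0.1, 0.5, -0.1]
grip_width: 0.0233
```

Run:
```python
from h import *
go((.44,.0,.20),(0,0,-1),(1,-.02,0))
```

```text
t 6.05 pos [ 0.441   0.0395 -0.0202] q [-0.03 -0.11  2.26  0.    1.    0.67] F [-0.1  0.5 -0.1] w 0.0233 appr [-0.003  0.    -1.   ] jaw [ 0.764 -0.645 -0.002]
GO mm [  31.2 -220.2   24.2] rv [ 0.003 -0.681  0.001] deg 39.0
```

>>> {"fn": "servo_tool", "kwargs": {"motion": [[[0,-30,0,0,0,0,15],[0,-70,0,0,0,0,15],[15,-180,12,0,-0.3,0,15],[31,-220,24,0,-0.681,0,15],[31,-220,24,0,-0.681,0,15]]], "force": 40}}

```text
clock: 6.47
tool_pos: [0.4395, 0.0087, 0.1721]
eef_rot: [-1.574, -0.001, -1.889]
wrist_force: [1.0, -1.1, -1.2]
grip_width: 0.0228
```

Run:
```python
from h import *
go((.51,-.06,.25),(0,0,-1),(1,-.034,0))
snap('wrist','w6')
```

```text
t 6.4667 pos [0.4395 0.0087 0.1721] q [-0.1  -0.36  2.11 -0.    1.39  0.22] F [ 1.  -1.1 -1.2] w 0.0228 appr [-0.003  0.    -1.   ] jaw [ 0.95  -0.313 -0.003]
GO mm [ 43.2 -78.1  88.2] rv [ 0.003 -0.284  0.   ] deg 16.3
```

View pics/w6.png

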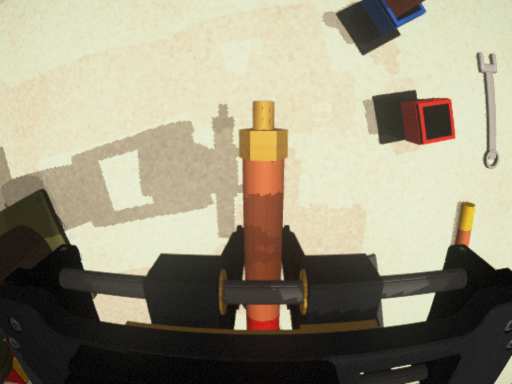

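Run:
```python
from h import *
go((.511,-.10,.25),(-.024,-.707,-.707),(1,-.034,0))
```

```text
t 6.5167 pos [0.4447 0.0065 0.182 ] q [-0.11 -0.36  2.1  -0.    1.39  0.21] F [ 4.2 -0.6  4.7] w 0.0232 appr [ 0.011 -0.003 -1.   ] jaw [ 0.951 -0.31   0.012]
GO mm [ 80.7 -67.   96.8] rv [ 0.099 -0.271 -0.78 ] deg 47.6
```

>>> {"fn": "servo_tool", "kwargs": {"motion": [[[81,-67,97,0.099,-0.271,-0.78,15],[81,-67,97,0.099,-0.271,-0.78,15],[81,-67,97,0.099,-0.271,-0.78,15],[81,-67,97,0.099,-0.271,-0.78,15],[81,-67,97,0.099,-0.271,-0.78,15]]]}}

```text
clock: 6.93
tool_pos: [0.5152, -0.103, 0.2551]
eef_rot: [-1.534, -0.594, -1.698]
wrist_force: [-0.7, -0.2, -2.7]
grip_width: 0.0233
```

Run:
```python
from h import *
go((.511,-.10,.25),(-.024,-.707,-.707),(1,-.034,0))
```

```text
t 6.9333 pos [ 0.5152 -0.103   0.2551] q [ 0.04 -0.15  1.89 -0.59  1.49  0.24] F [-0.7 -0.2 -2.7] w 0.0233 appr [-0.035 -0.559 -0.828] jaw [ 0.994 -0.107  0.03 ]
GO mm [-4.9  2.7 -4.7] rv [ 0.023 -0.076 -0.19 ] deg 11.8
```

>>> {"fn": "servo_tool", "kwargs": {"motion": [[[-5,3,-5,0.023,-0.076,-0.19,15],[-5,3,-5,0.023,-0.076,-0.19,15],[-5,3,-5,0.023,-0.076,-0.19,15],[-5,3,-5,0.023,-0.076,-0.19,15]]]}}

```text
clock: 7.27
tool_pos: [0.5102, -0.0991, 0.2477]
eef_rot: [-1.575, -0.784, -1.601]
wrist_force: [0.5, -0.5, -1.6]
grip_width: 0.0233
```

Run:
```python
from h import *
snap('wrist','w7');snap('side','d7');snap('scene','s7')
crop('d7',220,100,110,110,6,'d7c');crop('s7',150,130,140,120,5,'s7c')
go((.512,-.19,.154),(-.024,-.707,-.707),(1,-.034,0))
```

```text
t 7.4167 pos [ 0.5111 -0.1006  0.2507] q [ 0.14 -0.11  1.94 -0.77  1.51  0.3 ] F [ 0.4 -0.1 -1.6] w 0.0232 appr [-0.024 -0.706 -0.708] jaw [ 0.999 -0.036  0.002]
GO mm [ -5.1 131.6   3.9] rv [-0.    -0.003 -0.002] deg 0.2
```

View pics/w7.png

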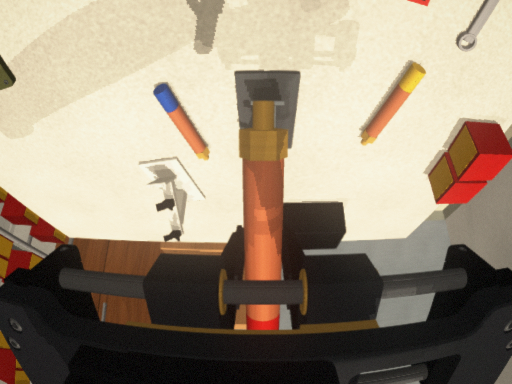

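View pics/d7c.png

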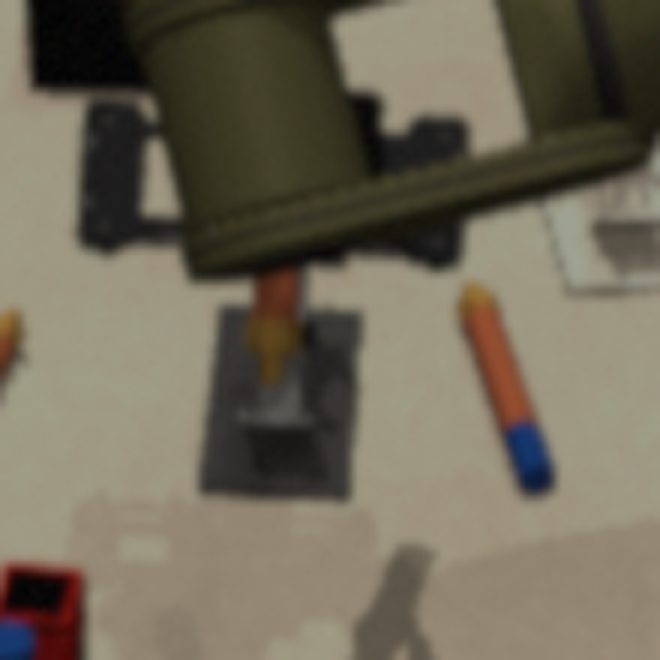

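View pics/s7c.png

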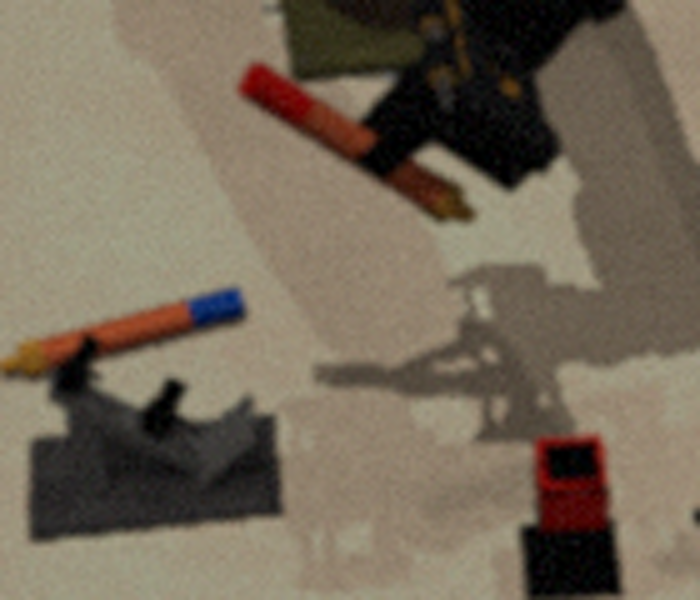

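Run:
```python
from h import *
s=ld('s7');d=ld('d7');w=ld('w7')
S=lambda u,v:(u/5+150-.4,v/5+130-.4)
D=lambda u,v:(u/6+220-.4,v/6+100-.4)
rs=[ray(s,*S(471,213)),ray(d,*D(271,384)),ray(w,264,100,True)]
for c in ((0,1),(0,2),(1,2),(0,1,2)):
  X,r=tri(*[rs[i] for i in c]);print('noz',X.round(4),np.round(r,4))
c,dd=ray(s,*S(251,79)); print('cap at x=.510',c+dd*(.510-c[0])/dd[0])
print('scene s at tip z.0535',onz(s,*S(248,402),.0535), 'side',onz(d,*D(279,409),.0535),onz(d,*D(247,409),.0535),onz(d,*D(313,412),.0535))
def plate(stop,h=(-.034,-.9994)):
  h=np.array([*h,0]);n=np.array([h[0]*-.707,h[1]*-.707,.707]);l=np.array([h[1],-h[0],0])
  top=np.array(stop)+.012*n
  for sgn in(-1,0,1):
    X=top+l*.022*sgn
    u=proj(s,X);v=proj(d,X);print(sgn,X.round(3),'scene crop',np.round([(u[0]-150+.4)*5,(u[1]-130+.4)*5]),'side crop',np.round([(v[0]-220+.4)*6,(v[1]-100+.4)*6]),'wrist',np.round(proj(w,X,True)))
plate((.512,-.179,.045))
crop('s7',150,195,60,45,12,'s7d');crop('d7',245,145,45,40,14,'d7d')
```

```text
noz [ 0.5133 -0.0135  0.2144] [0.0005 0.0005]
noz [ 0.5139 -0.0133  0.2144] [0.0011 0.0011]
noz [ 0.5141 -0.0114  0.2155] [0.0006 0.0006]
noz [ 0.5138 -0.0133  0.2143] [0.001  0.0002 0.0011]
cap at x=.510 [ 0.51       -0.14230646  0.33995395]
scene s at tip z.0535 [ 0.49949831 -0.16821083  0.0535    ] side [ 0.5118847  -0.17469348  0.0535    ] [ 0.5304218  -0.17378989  0.0535    ] [ 0.49213091 -0.1730449   0.0535    ]
-1 [ 0.534 -0.171  0.053] scene crop [248. 440.] side crop [240. 412.] wrist [283. 104.]
0 [ 0.512 -0.171  0.053] scene crop [246. 416.] side crop [278. 414.] wrist [266. 104.]
1 [ 0.49  -0.17   0.053] scene crop [245. 393.] side crop [316. 416.] wrist [249. 104.]
```

View pics/s7d.png

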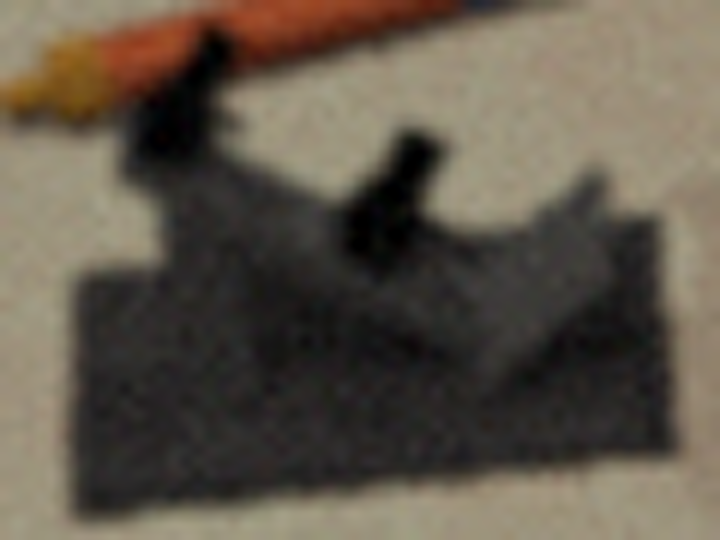

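View pics/d7d.png

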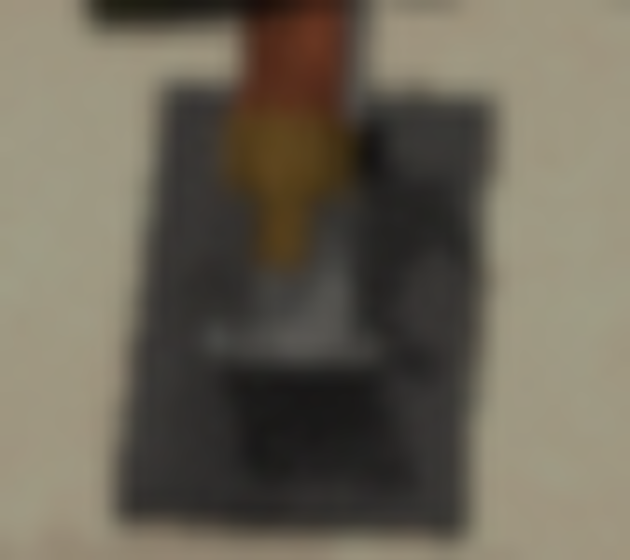

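Run:
```python
from h import *
a=(-.024,-.7067,-.7071)
go((.512,-.1855,.1705),a,(1,-.034,0))
go((.5101,-.2421,.1139),a,(1,-.034,0))
```

```text
t 7.4167 pos [ 0.5111 -0.1006  0.2507] q [ 0.14 -0.11  1.94 -0.77  1.51  0.3 ] F [ 0.4 -0.1 -1.6] w 0.0232 appr [-0.024 -0.706 -0.708] jaw [ 0.999 -0.036  0.002]
GO mm [  3.4 116.7   3.7] rv [-0.    -0.003 -0.001] deg 0.2
t 7.4167 pos [ 0.5111 -0.1006  0.2507] q [ 0.14 -0.11  1.94 -0.77  1.51  0.3 ] F [ 0.4 -0.1 -1.6] w 0.0232 appr [-0.024 -0.706 -0.708] jaw [ 0.999 -0.036  0.002]
GO mm [  3.5 196.8   3.7] rv [-0.    -0.003 -0.001] deg 0.2
```

>>> {"fn": "servo_tool", "kwargs": {"motion": [[[3,40,4,0,-0.003,0,15],[3,80,4,0,-0.003,0,15],[3,120,4,0,-0.003,0,15],[3,160,4,0,-0.003,0,15],[3,180,4,0,-0.003,0,15]]]}}

```text
clock: 7.83
tool_pos: [0.5085, -0.2328, 0.1229]
eef_rot: [-1.574, -0.782, -1.607]
wrist_force: [-1.1, -0.2, -2.4]
grip_width: 0.023
```

Run:
```python
from h import *
a=(-.024,-.7067,-.7071)
go((.5101,-.2421,.1139),a,(1,-.034,0))
snap('wrist','w8');snap('side','d8');f=snap('scene','s8')
crop('d8',220,100,110,110,6,'d8c');crop('s8',140,160,100,90,7,'s8c')
```

```text
t 7.8333 pos [ 0.5085 -0.2328  0.1229] q [-0.11 -0.02  2.07 -0.86  1.18  0.31] F [-1.1 -0.2 -2.4] w 0.023 appr [-0.028 -0.704 -0.709] jaw [ 0.999 -0.038 -0.002]
GO mm [ 0.2 12.9  1.9] rv [ 0.004 -0.002 -0.003] deg 0.3
```

View pics/w8.png

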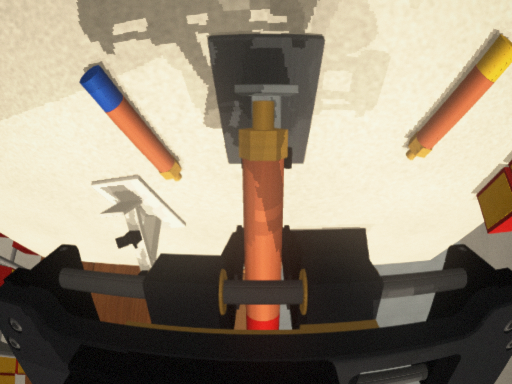

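View pics/d8c.png

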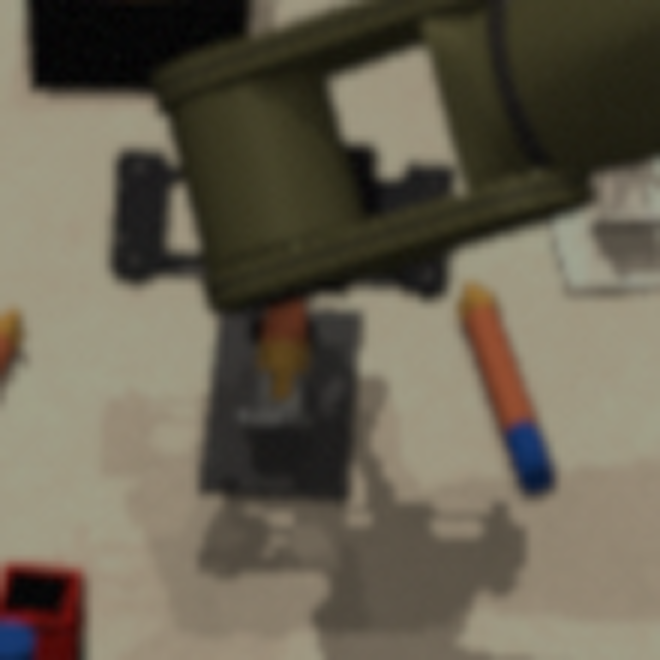

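View pics/s8c.png

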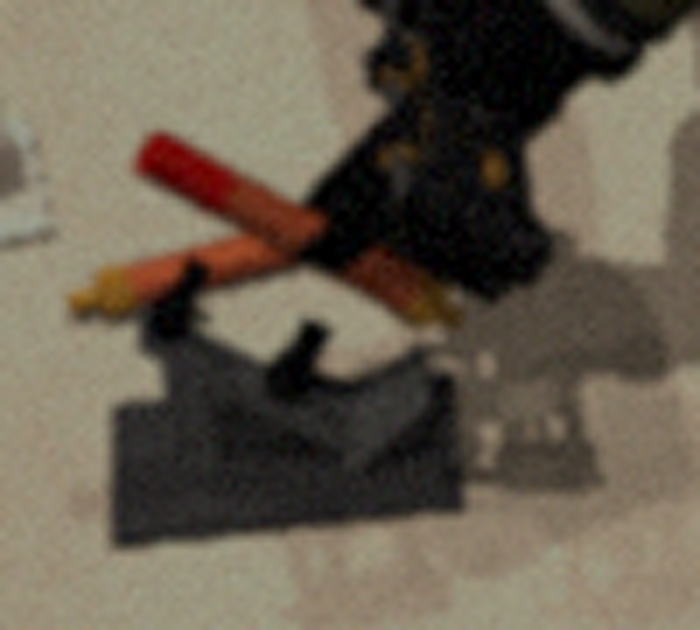

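>>> {"fn": "servo_tool", "kwargs": {"motion": [[[0,12,3,0.004,-0.002,-0.003,15],[0,24,3,0.004,-0.002,-0.003,15],[0,36,3,0.004,-0.002,-0.003,15],[0,40,3,0.004,-0.002,-0.003,15],[0,40,3,0.004,-0.002,-0.003,15]]]}}

```text
clock: 8.4
tool_pos: [0.5108, -0.2602, 0.0956]
eef_rot: [-1.573, -0.786, -1.604]
wrist_force: [0.2, -0.3, -0.8]
grip_width: 0.0231
```

Run:
```python
from h import *
a=(-.024,-.7067,-.7071)
go((.511,-.2704,.0856),a,(1,-.034,0))
snap('wrist','w9');f=snap('scene','s9')
crop('w9',180,30,170,150,4.5,'w9c');crop('s9',140,160,100,90,7,'s9c')
```

```text
t 8.4 pos [ 0.5108 -0.2602  0.0956] q [-0.17  0.03  2.08 -0.9   1.11  0.32] F [ 0.2 -0.3 -0.8] w 0.0231 appr [-0.025 -0.707 -0.707] jaw [ 0.999 -0.034 -0.001]
GO mm [ 0.1 14.2  0.6] rv [0.001 0.001 0.   ] deg 0.1
```

View pics/w9c.png

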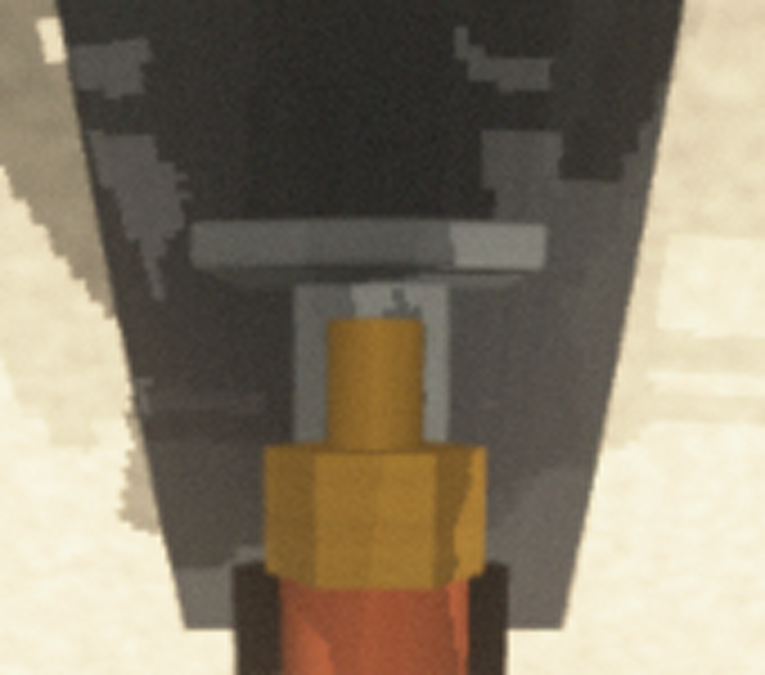

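View pics/s9c.png

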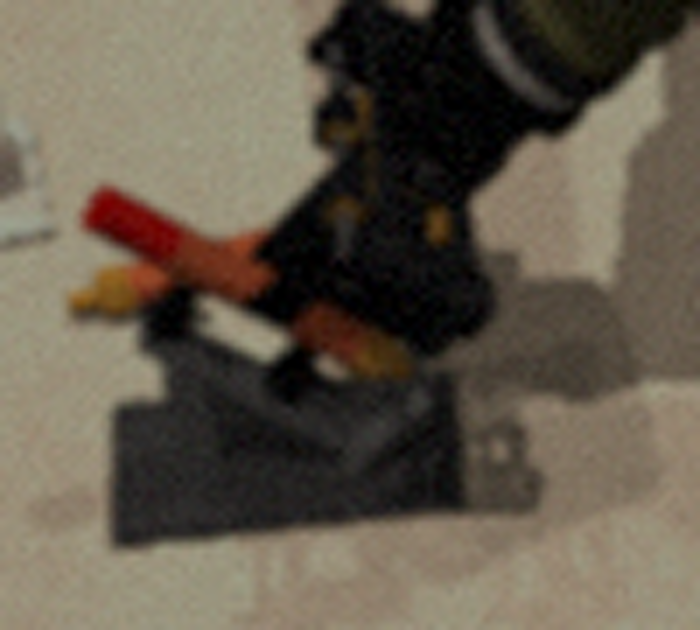

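>>> {"fn": "servo_tool", "kwargs": {"motion": [[[0,4,-1,0,0,0,15],[0,8,-1,0,0,0,15],[0,11,-1,0,0,0,15],[0,11,-1,0,0,0,15]]]}}

```text
clock: 8.83
tool_pos: [0.5101, -0.2677, 0.0884]
eef_rot: [-1.571, -0.786, -1.604]
wrist_force: [0.2, -1.0, -1.7]
grip_width: 0.0232
```

>>> {"fn": "servo_tool", "kwargs": {"motion": [[[0,2,0,0,0,0,15],[0,4,0,0,0,0,15],[0,4,0,0,0,0,15]]]}}

```text
clock: 9.08
tool_pos: [0.5101, -0.2683, 0.0881]
eef_rot: [-1.569, -0.785, -1.609]
wrist_force: [-10.0, 24.2, 17.4]
grip_width: 0.0236
```

>>> {"fn": "servo_tool", "kwargs": {"motion": [[[-1,0,0,0,0,0,15],[-2,0,0,0,0,0,15],[-3,0,0,0,0,0,15],[-3,0,0,0,0,0,15]]]}}

```text
clock: 9.42
tool_pos: [0.5102, -0.2664, 0.0867]
eef_rot: [-1.569, -0.786, -1.609]
wrist_force: [-3.3, 5.4, 6.8]
grip_width: 0.0232
```

Run:
```python
from h import *
a=(-.024,-.7067,-.7071)
go((.511,-.2704,.0856),a,(1,-.034,0))
snap('wrist','w10');f=snap('scene','s10')
crop('w10',180,30,170,150,4.5,'w10c');crop('s10',140,160,100,90,7,'s10c')
```

```text
t 9.4167 pos [ 0.5102 -0.2664  0.0867] q [-0.18  0.04  2.09 -0.91  1.09  0.33] F [-3.3  5.4  6.8] w 0.0232 appr [-0.026 -0.707 -0.707] jaw [ 0.999 -0.037  0.001]
GO mm [2.  3.6 0.9] rv [ 0.002 -0.003  0.001] deg 0.2
```

View pics/w10c.png

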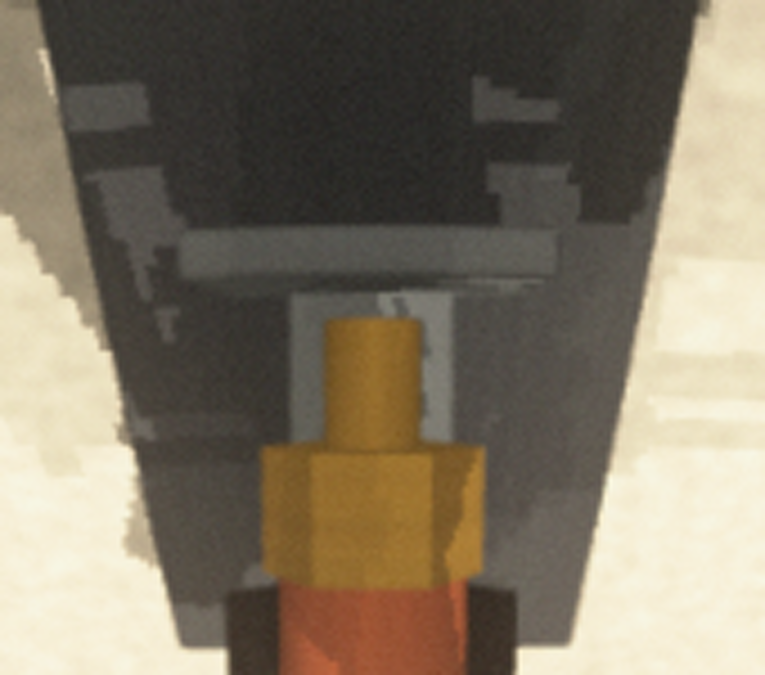

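View pics/s10c.png

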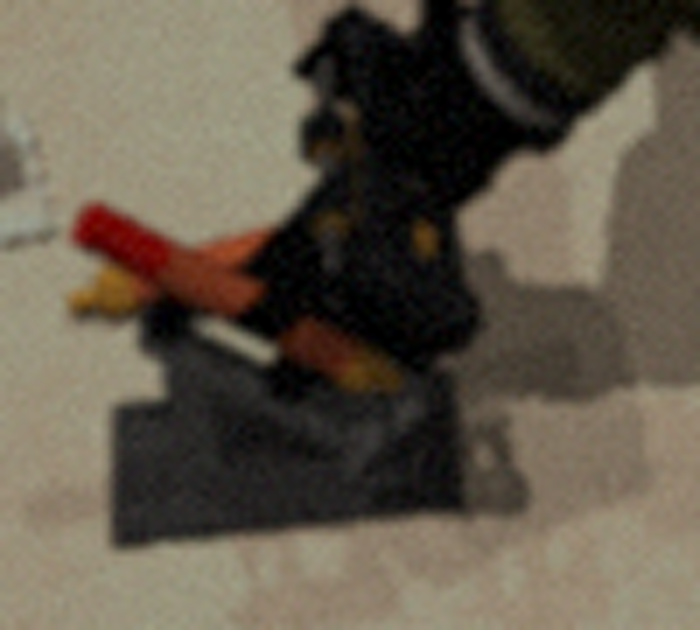

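>>> {"fn": "servo_tool", "kwargs": {"motion": [[[-2,0,0,0,0,0,15],[-4,0,0,0,0,0,15],[-4,0,0,0,0,0,15]]]}}

```text
clock: 9.77
tool_pos: [0.5102, -0.2641, 0.0842]
eef_rot: [-1.57, -0.787, -1.609]
wrist_force: [-2.1, 1.1, 5.1]
grip_width: 0.023
```

>>> {"fn": "servo_tool", "kwargs": {"motion": [[[-2,0,0,0,0,0,15],[-3,0,0,0,0,0,15],[-3,0,0,0,0,0,15]]]}}

```text
clock: 10.02
tool_pos: [0.5102, -0.2632, 0.0834]
eef_rot: [-1.571, -0.791, -1.609]
wrist_force: [-3.3, -0.8, 6.5]
grip_width: 0.0231
```

>>> {"fn": "servo_tool", "kwargs": {"motion": [[[-2,0,0,0,0,0,15],[-3,0,0,0,0,0,15],[-3,0,0,0,0,0,15]]]}}

```text
clock: 10.27
tool_pos: [0.5101, -0.2632, 0.0834]
eef_rot: [-1.573, -0.796, -1.609]
wrist_force: [-4.1, -3.8, 8.0]
grip_width: 0.0234
```

Run:
```python
from h import *
snap('wrist','w11');f=snap('scene','s11')
crop('w11',180,30,170,150,4.5,'w11c');crop('s11',140,160,100,90,7,'s11c')
```

```text
(no output)
```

View pics/w11c.png

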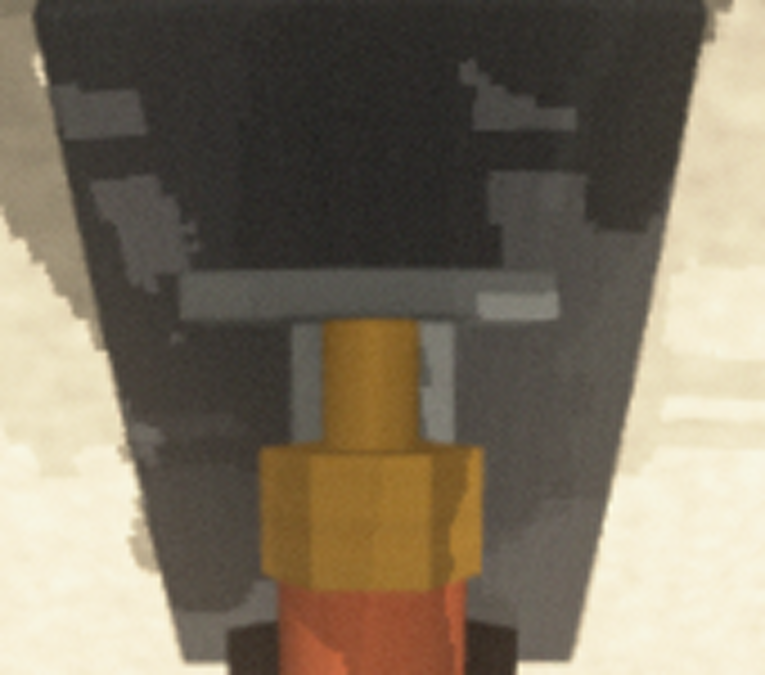

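View pics/s11c.png

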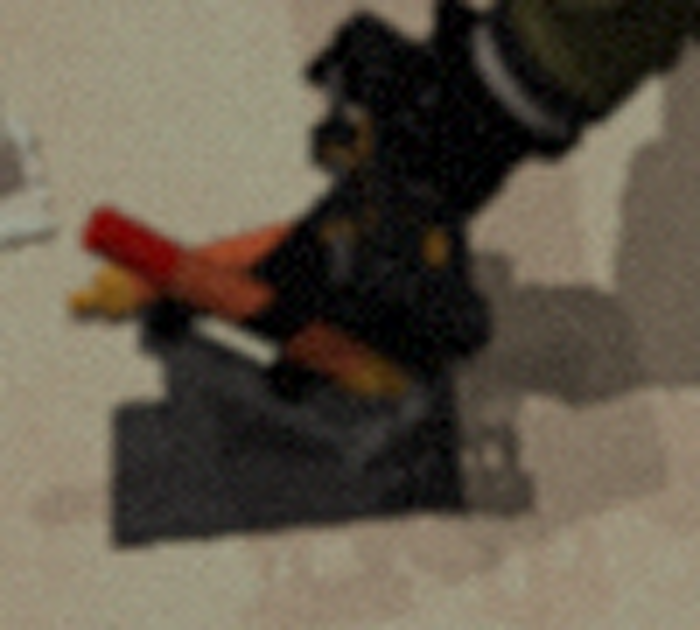

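>>> {"fn": "servo_tool", "kwargs": {"motion": [[[0,0,0,0,0,0,30],[0,0,0,0,0,0,60],[0,0,0,0,0,0,60],[0,0,0,0,0,0,60],[0,0,0,0,0,0,60]]]}}

```text
clock: 10.78
tool_pos: [0.51, -0.263, 0.0828]
eef_rot: [-1.573, -0.796, -1.608]
wrist_force: [-0.2, 0.0, 0.6]
grip_width: 0.0511
```

>>> {"fn": "servo_tool", "kwargs": {"motion": [[[0,0,0,0,0,0,60],[0,-40,0,0,0,0,60],[0,-80,0,0,0,0,60],[0,-120,0,0,0,0,60],[0,-160,0,0,0,0,60]]]}}

```text
clock: 11.2
tool_pos: [0.5142, -0.1476, 0.1957]
eef_rot: [-1.574, -0.795, -1.608]
wrist_force: [0.7, -0.4, -0.5]
grip_width: 0.06
```

Run:
```python
from h import *
snap('wrist','w12');f=snap('scene','s12');snap('side','d12')
crop('d12',220,100,110,110,6,'d12c');crop('s12',140,160,100,90,7,'s12c')
print(manip.get_obs()['tool_pos'])
```

```text
[ 0.51702602 -0.14711437  0.197808  ]
```

View pics/w12.png

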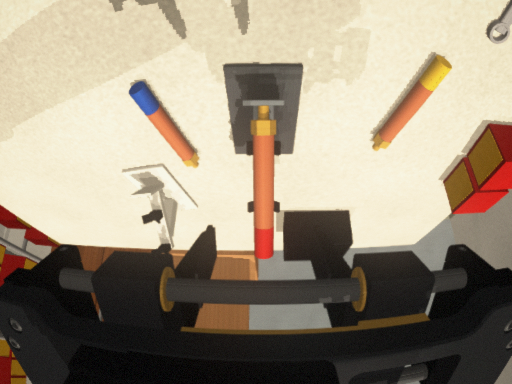

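View pics/s12c.png

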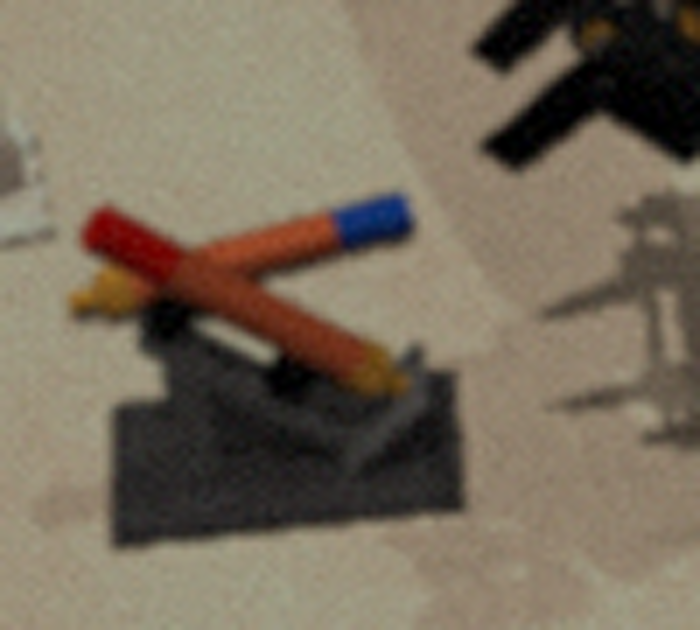

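View pics/d12c.png

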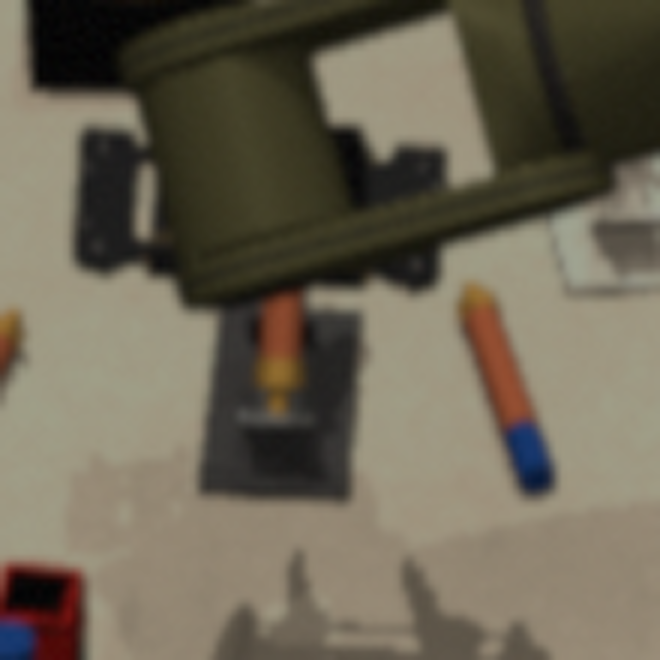

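Run:
```python
from h import *
s=ld('s12');d=ld('d12')
crop('w12',220,50,90,220,2.7,'w12c')
S=lambda u,v:(u/7+140-.43,v/7+160-.43)
D=lambda u,v:(u/6+220-.4,v/6+100-.4)
print('noz',tri(ray(s,*S(407,388)),ray(d,*D(279,411))))
c,dd=ray(s,*S(94,228));print('cap',c+dd*(.508-c[0])/dd[0])
st=np.array([.512,-.179,.045]);u=np.array([-.024,-.7067,.7071])
print('pred cap',st+.18*u)
for nm,X in(('stop',st),('top',st+.18*u)):
  p=proj(s,X);print(nm,(p[0]-140+.43)*7,(p[1]-160+.43)*7, proj(ld('w12'),X,True))
```

```text
noz (array([ 0.51341397, -0.1765131 ,  0.04776834]), [np.float64(0.002428197548447118), np.float64(0.0024281975484471276)])
cap [ 0.508      -0.30523207  0.17114619]
pred cap [ 0.50768  -0.306206  0.172278]
stop 398.933004230342 386.49852966881235 (np.float64(261.2990382301491), np.float64(103.74767711910701))
top 91.41959912097803 226.0021940690825 (np.float64(261.94035500674795), np.float64(253.06287767778736))
```

Run:
```python
from h import *
b=(.024,.7067,-.7071)
go((.508,-.25,.33),b,(1,-.034,0))
```

```text
t 11.35 pos [ 0.517  -0.1471  0.1978] q [ 0.06 -0.07  1.99 -0.81  1.39  0.32] F [-0.   0.1 -1.2] w 0.0599 appr [-0.023 -0.714 -0.7  ] jaw [ 0.999 -0.036  0.004]
GO mm [166.6 -18.9  -4.8] rv [-0.005 -0.002  1.581] deg 90.6
```

>>> {"fn": "servo_tool", "kwargs": {"motion": [[[30,-40,-5,0,0,0.12,60],[60,-60,-5,0,0,0.24,60],[100,-60,-5,0,0,0.36,60],[140,-50,-5,0,0,0.48,60],[166,-30,-5,0,0,0.6,60]]]}}

```text
clock: 11.77
tool_pos: [0.5093, -0.2433, 0.3439]
eef_rot: [-1.555, -0.194, -1.607]
wrist_force: [1.6, -0.8, -0.3]
grip_width: 0.0602
```

Run:
```python
from h import *
b=(.024,.7067,-.7071)
go((.508,-.27,.33),b,(1,-.034,0))
```

```text
t 11.7667 pos [ 0.5093 -0.2433  0.3439] q [-0.44 -0.18  1.69 -0.17  1.53 -0.41] F [ 1.6 -0.8 -0.3] w 0.0602 appr [ 0.008 -0.193 -0.981] jaw [ 0.999 -0.034  0.015]
GO mm [23.5 18.8 -0.6] rv [-0.015  0.005  0.98 ] deg 56.1
```

>>> {"fn": "servo_tool", "kwargs": {"motion": [[[23,18,0,-0.015,0.005,0.98,60],[23,18,0,-0.015,0.005,0.98,60],[23,18,0,-0.015,0.005,0.98,60],[23,18,0,-0.015,0.005,0.98,60],[23,18,0,-0.015,0.005,0.98,60]]]}}

```text
clock: 12.18
tool_pos: [0.5079, -0.2711, 0.3301]
eef_rot: [-1.569, 0.436, -1.609]
wrist_force: [0.5, 0.4, -0.3]
grip_width: 0.0602
```

Run:
```python
from h import *
b=(.024,.7067,-.7071)
go((.508,-.345,.30),b,(1,-.034,0))
```

```text
t 12.1833 pos [ 0.5079 -0.2711  0.3301] q [-0.76  0.07  1.52  0.33  1.84 -0.68] F [ 0.5  0.4 -0.3] w 0.0602 appr [ 0.017  0.422 -0.906] jaw [ 0.999 -0.038  0.001]
GO mm [79.7 -3.9  2.9] rv [-0.004 -0.003  0.349] deg 20.0
```

>>> {"fn": "servo_tool", "kwargs": {"motion": [[[80,-4,3,-0.004,-0.003,0.35,60],[80,-4,3,-0.004,-0.003,0.35,60],[80,-4,3,-0.004,-0.003,0.35,60],[80,-4,3,-0.004,-0.003,0.35,60],[80,-4,3,-0.004,-0.003,0.35,60]]]}}

```text
clock: 12.6
tool_pos: [0.5068, -0.3466, 0.2954]
eef_rot: [-1.579, 0.791, -1.613]
wrist_force: [1.2, -0.4, 1.2]
grip_width: 0.06
```

Run:
```python
from h import *
b=(.024,.7067,-.7071)
st=np.array([.513,-.179,.045]);u=np.array([-.024,-.7067,.7071])
go(st+.229*u,b,(1,-.034,0))
snap('wrist','w13');snap('scene','s13');snap('side','d13')
crop('d13',220,60,110,120,5,'d13c');crop('s13',120,120,130,110,5.5,'s13c')
```

```text
t 12.6 pos [ 0.5068 -0.3466  0.2954] q [-0.93  0.36  1.35  0.52  2.04 -0.79] F [ 1.2 -0.4  1.2] w 0.06 appr [ 0.022  0.711 -0.703] jaw [ 0.999 -0.037 -0.006]
GO mm [58.8 66.3  1. ] rv [ 0.002 -0.006 -0.006] deg 0.5
```

View pics/w13.png

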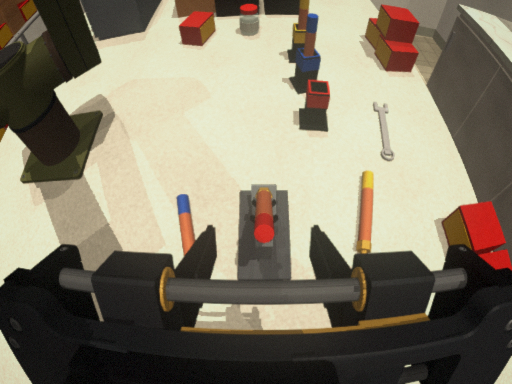

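View pics/s13c.png

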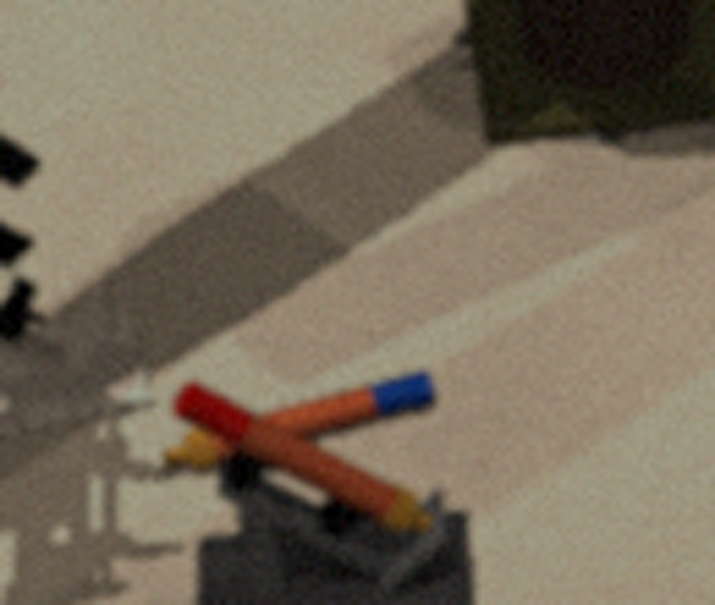

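View pics/d13c.png

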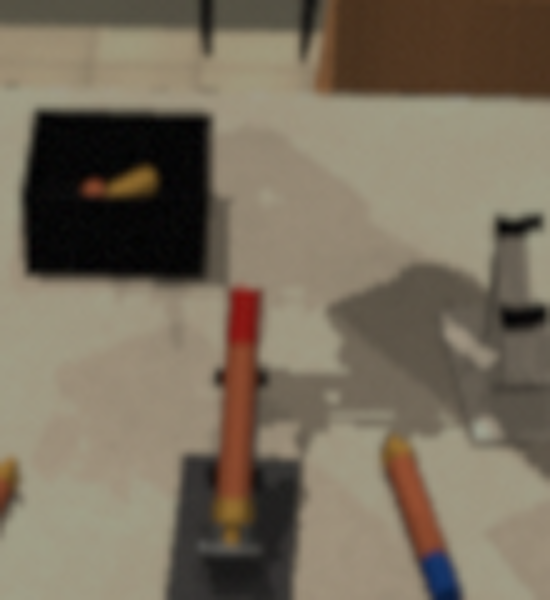

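Run:
```python
from h import *
s=ld('s13');d=ld('d13');w=ld('w13')
S=lambda u,v:(u/5.5+120-.4,v/5.5+120-.4)
D=lambda u,v:(u/5+220-.4,v/5+60-.4)
r=[ray(s,*S(186,402)),ray(d,*D(246,294)),ray(w,264,233,True)]
for c in((0,1),(0,2),(1,2),(0,1,2)):
  X,e=tri(*[r[i] for i in c]);print(X.round(4),np.round(e,4))
print('noz',tri(ray(s,*S(430,522)),ray(d,*D(232,545))))
```

```text
[ 0.5086 -0.3044  0.1695] [0.0003 0.0003]
[ 0.5102 -0.3046  0.1701] [0.0006 0.0006]
[ 0.5094 -0.3049  0.1694] [0.001 0.001]
[ 0.5094 -0.3046  0.1696] [0.0004 0.0009 0.0011]
noz (array([ 0.51285658, -0.17537206,  0.04785162]), [np.float64(0.001081420592030731), np.float64(0.0010814205920307075)])
```

Run:
```python
from h import *
b=np.array((.024,.7067,-.7071));c=np.array([.509,-.3052,.1707])
go(c-.05*b,b,(1,-.034,0))
```

```text
t 12.75 pos [ 0.5086 -0.3444  0.3023] q [-0.92  0.35  1.35  0.52  2.04 -0.79] F [ 0.4  0.1 -0.1] w 0.0597 appr [ 0.024  0.704 -0.709] jaw [ 0.999 -0.032  0.002]
GO mm [65.1 71.  -1.1] rv [-0.     0.003  0.003] deg 0.2
```

>>> {"fn": "servo_tool", "kwargs": {"motion": [[[35,30,-1,0,0.003,0.003,60],[65,55,-1,0,0.003,0.003,60],[65,71,-1,0,0.003,0.003,60],[65,71,-1,0,0.003,0.003,60],[65,71,-1,0,0.003,0.003,60]]]}}

```text
clock: 13.17
tool_pos: [0.5086, -0.339, 0.2085]
eef_rot: [-1.568, 0.783, -1.6]
wrist_force: [-0.2, -0.3, 0.7]
grip_width: 0.0602
```

Run:
```python
from h import *
b=np.array((.024,.7067,-.7071));c=np.array([.509,-.3052,.1707])
go(c-.05*b,b,(1,-.034,0))
go(c+.061*b,b,(1,-.034,0))
snap('wrist','w14');snap('scene','s14')
crop('s14',120,120,130,110,5.5,'s14c')
```

```text
t 13.1667 pos [ 0.5086 -0.339   0.2085] q [-0.92  0.4   1.44  0.5   1.91 -0.87] F [-0.2 -0.3  0.7] w 0.0602 appr [ 0.024  0.705 -0.709] jaw [ 0.999 -0.032  0.002]
GO mm [ 2.8  0.7 -0.8] rv [-0.     0.003  0.003] deg 0.2
t 13.1667 pos [ 0.5086 -0.339   0.2085] q [-0.92  0.4   1.44  0.5   1.91 -0.87] F [-0.2 -0.3  0.7] w 0.0602 appr [ 0.024  0.705 -0.709] jaw [ 0.999 -0.032  0.002]
GO mm [  2.5 111.7  -0.8] rv [-0.     0.003  0.003] deg 0.2
```

View pics/w14.png

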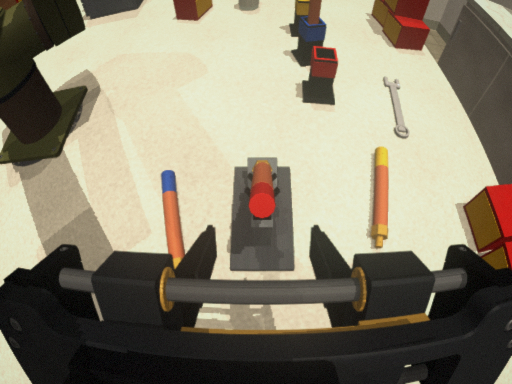

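View pics/s14c.png

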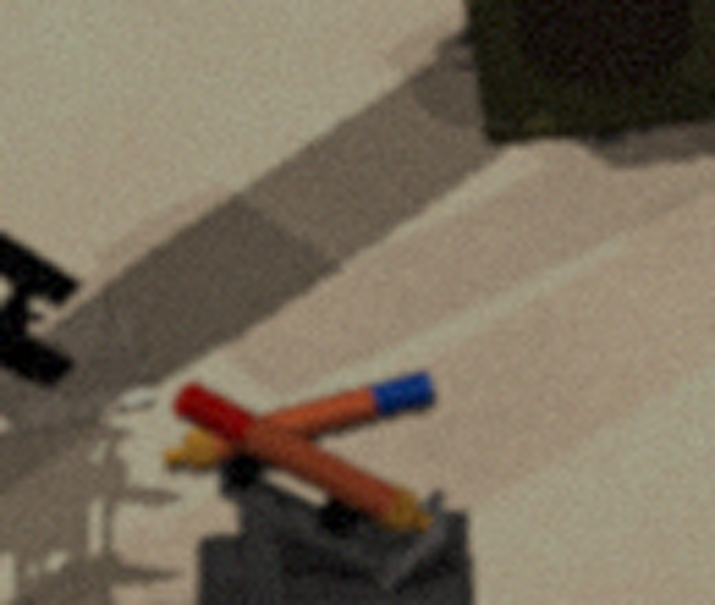

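>>> {"fn": "servo_tool", "kwargs": {"motion": [[[3,30,-1,0,0.003,0.003,60],[3,55,-1,0,0.003,0.003,60],[3,70,-1,0,0.003,0.003,60],[3,72,-1,0,0.003,0.003,60],[3,72,-1,0,0.003,0.003,60]]]}}

```text
clock: 13.68
tool_pos: [0.5106, -0.2925, 0.1585]
eef_rot: [-1.565, 0.781, -1.6]
wrist_force: [-0.2, 0.6, 0.6]
grip_width: 0.06
```

Run:
```python
from h import *
b=np.array((.024,.7067,-.7071));c=np.array([.509,-.3052,.1707])
go(c+.061*b,b,(1,-.034,0))
snap('wrist','w15');snap('scene','s15')
crop('s15',120,120,130,110,5.5,'s15c')
```

```text
t 13.6833 pos [ 0.5106 -0.2925  0.1585] q [-0.88  0.37  1.57  0.51  1.81 -0.88] F [-0.2  0.6  0.6] w 0.06 appr [ 0.027  0.703 -0.71 ] jaw [ 0.999 -0.034  0.004]
GO mm [ 0.2 43.4 -1.3] rv [-0.003  0.003  0.005] deg 0.4
```

View pics/w15.png

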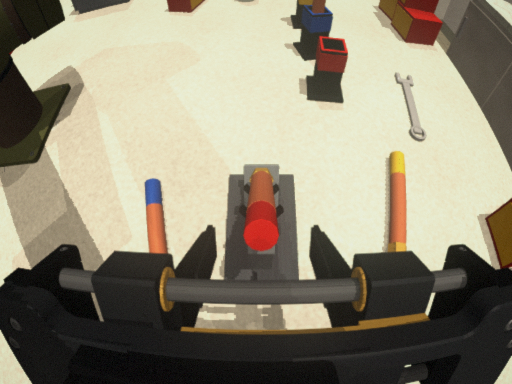

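View pics/s15c.png

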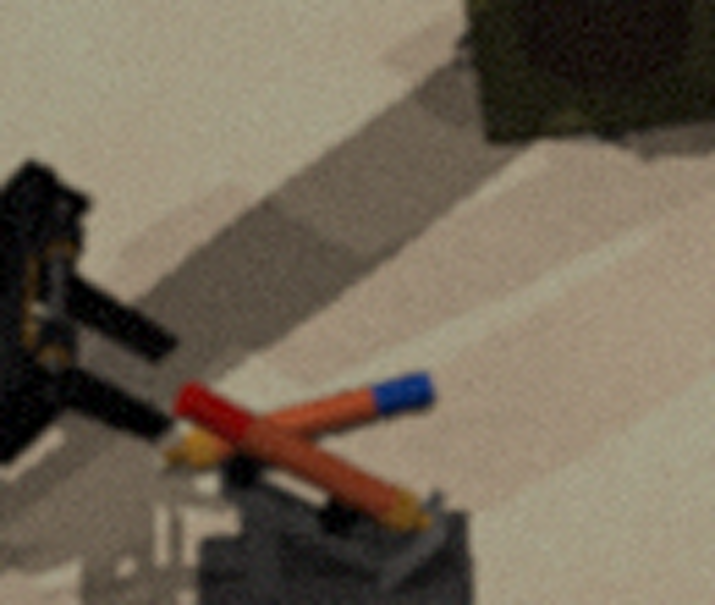

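>>> {"fn": "servo_tool", "kwargs": {"motion": [[[0,12,-1,-0.003,0.003,0.005,60],[0,24,-1,-0.003,0.003,0.005,60],[0,36,-1,-0.003,0.003,0.005,60],[0,43,-1,-0.003,0.003,0.005,60],[0,43,-1,-0.003,0.003,0.005,60]]]}}

```text
clock: 14.2
tool_pos: [0.5102, -0.2613, 0.1265]
eef_rot: [-1.573, 0.788, -1.606]
wrist_force: [-0.8, 0.8, -0.5]
grip_width: 0.0598
```

Run:
```python
from h import *
b=np.array((.024,.7067,-.7071));c=np.array([.509,-.3052,.1707])
go(c+.061*b,b,(1,-.034,0))
snap('wrist','w16');snap('scene','s16')
crop('s16',120,120,130,110,5.5,'s16c')
```

```text
t 14.2 pos [ 0.5102 -0.2613  0.1265] q [-0.85  0.36  1.64  0.52  1.75 -0.88] F [-0.8  0.8 -0.5] w 0.0598 appr [ 0.023  0.708 -0.706] jaw [ 0.999 -0.034 -0.002]
GO mm [-0.2 -1.3  0.3] rv [ 0.001 -0.001 -0.002] deg 0.2
```

View pics/w16.png

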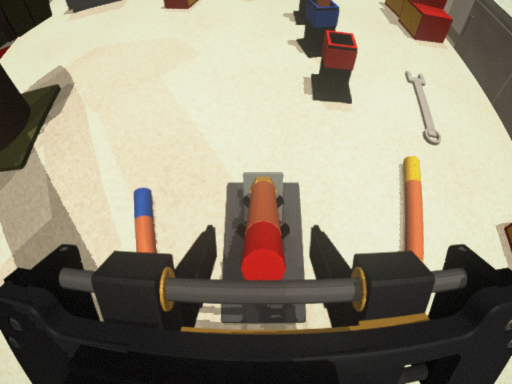

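View pics/s16c.png

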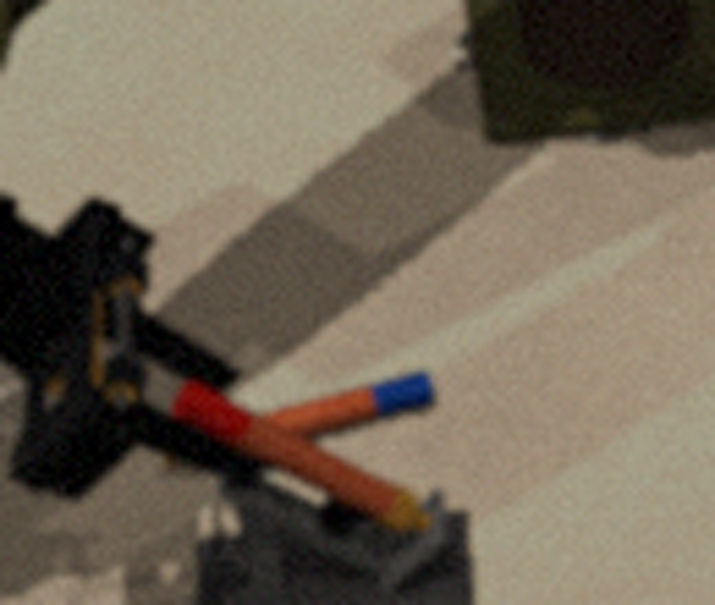

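>>> {"fn": "servo_tool", "kwargs": {"motion": [[[0,0,0,0,0,0,15],[0,0,0,0,0,0,15],[0,0,0,0,0,0,15],[0,0,0,0,0,0,15],[0,0,0,0,0,0,15]]], "force": 40}}

```text
clock: 14.72
tool_pos: [0.511, -0.2631, 0.1282]
eef_rot: [-1.57, 0.785, -1.605]
wrist_force: [0.3, 0.2, 0.0]
grip_width: 0.032
```

>>> {"fn": "servo_tool", "kwargs": {"motion": [[[0,0,0,0,0,0,15],[0,0,0,0,0,0,15],[0,0,0,0,0,0,15]]]}}

```text
clock: 14.97
tool_pos: [0.5107, -0.2632, 0.1284]
eef_rot: [-1.57, 0.785, -1.605]
wrist_force: [-2.4, -0.9, 2.3]
grip_width: 0.0232
```

Run:
```python
from h import *
b=np.array((.024,.7067,-.7071))
go((.51,-.20,.35),b,(1,-.034,0))
```

```text
t 14.9667 pos [ 0.5107 -0.2632  0.1284] q [-0.85  0.36  1.63  0.52  1.75 -0.88] F [-2.4 -0.9  2.3] w 0.0232 appr [ 0.024  0.707 -0.707] jaw [ 0.999 -0.034  0.   ]
GO mm [-201.3 -112.    -2.8] rv [-0. -0.  0.] deg 0.0
```

>>> {"fn": "servo_tool", "kwargs": {"motion": [[[-15,0,0,0,0,0,15],[-40,0,0,0,0,0,15],[-80,-10,0,0,0,0,15],[-120,-40,0,0,0,0,15],[-150,-70,0,0,0,-0.1,15]]], "force": 45}}

```text
clock: 15.38
tool_pos: [0.5109, -0.2063, 0.271]
eef_rot: [-1.581, 0.689, -1.614]
wrist_force: [0.5, -0.2, -2.2]
grip_width: 0.0235
```

Run:
```python
from h import *
go((.60,-.10,.30),(0,0,-1),(1,-.034,0))
snap('wrist','w17')
```

```text
t 15.3833 pos [ 0.5109 -0.2063  0.271 ] q [-0.77  0.12  1.63  0.51  1.86 -0.7 ] F [ 0.5 -0.2 -2.2] w 0.0235 appr [ 0.017  0.636 -0.772] jaw [ 0.999 -0.037 -0.008]
GO mm [-103.3   46.7   85. ] rv [ 0.007 -0.005 -0.689] deg 39.5
```

View pics/w17.png

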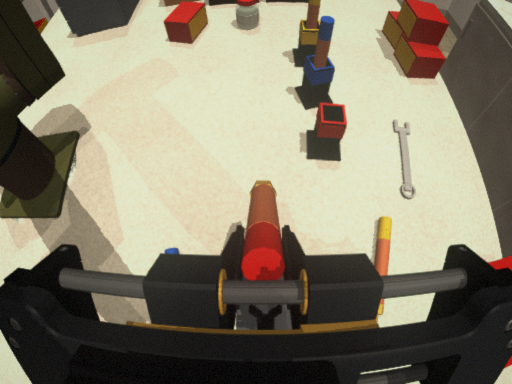

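>>> {"fn": "servo_tool", "kwargs": {"motion": [[[-103,47,85,0.007,-0.005,-0.689,15],[-103,47,85,0.007,-0.005,-0.689,15],[-103,47,85,0.007,-0.005,-0.689,15],[-103,47,85,0.007,-0.005,-0.689,15],[-103,47,85,0.007,-0.005,-0.689,15]]]}}

```text
clock: 15.85
tool_pos: [0.6062, -0.0968, 0.3198]
eef_rot: [-1.543, 0.056, -1.596]
wrist_force: [-0.5, 0.2, -2.6]
grip_width: 0.0231
```

Run:
```python
from h import *
go((.631,-.03,.30),(0,0,-1),(1,-.034,0))
```

```text
t 15.85 pos [ 0.6062 -0.0968  0.3198] q [-0.28 -0.02  1.58  0.06  1.57 -0.25] F [-0.5  0.2 -2.6] w 0.0231 appr [ 0.029  0.055 -0.998] jaw [ 0.999 -0.027  0.028]
GO mm [-66.2  24.2  22.4] rv [-0.027  0.008 -0.056] deg 3.6
```

>>> {"fn": "servo_tool", "kwargs": {"motion": [[[-66,24,22,-0.027,0.008,-0.056,15],[-66,24,22,-0.027,0.008,-0.056,15],[-66,24,22,-0.027,0.008,-0.056,15],[-66,24,22,-0.027,0.008,-0.056,15],[-66,24,22,-0.027,0.008,-0.056,15]]]}}

```text
clock: 16.27
tool_pos: [0.6305, -0.0301, 0.2996]
eef_rot: [-1.571, -0.0, -1.605]
wrist_force: [0.5, 0.8, -1.3]
grip_width: 0.0233
```

Run:
```python
from h import *
go((.631,.029,.30),(0,0,-1),(1,-.034,0))
snap('wrist','w18');snap('scene','s18');snap('side','d18')
crop('d18',180,100,130,130,5,'d18c');crop('s18',210,110,110,150,4.5,'s18c')
```

```text
t 16.2667 pos [ 0.6305 -0.0301  0.2996] q [-0.13  0.04  1.55 -0.    1.55 -0.1 ] F [ 0.5  0.8 -1.3] w 0.0233 appr [-0. -0. -1.] jaw [ 0.999 -0.034 -0.   ]
GO mm [-59.1  -0.4  -1.5] rv [0. 0. 0.] deg 0.0
```

View pics/w18.png

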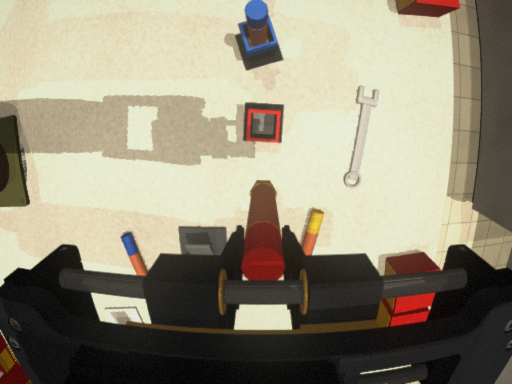

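View pics/s18c.png

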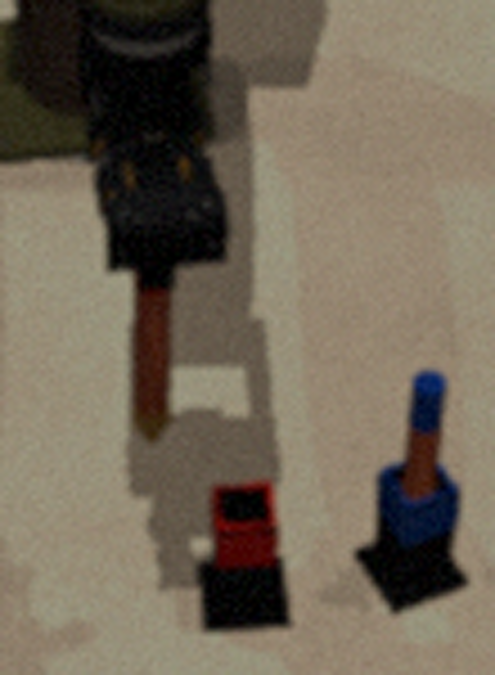

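View pics/d18c.png

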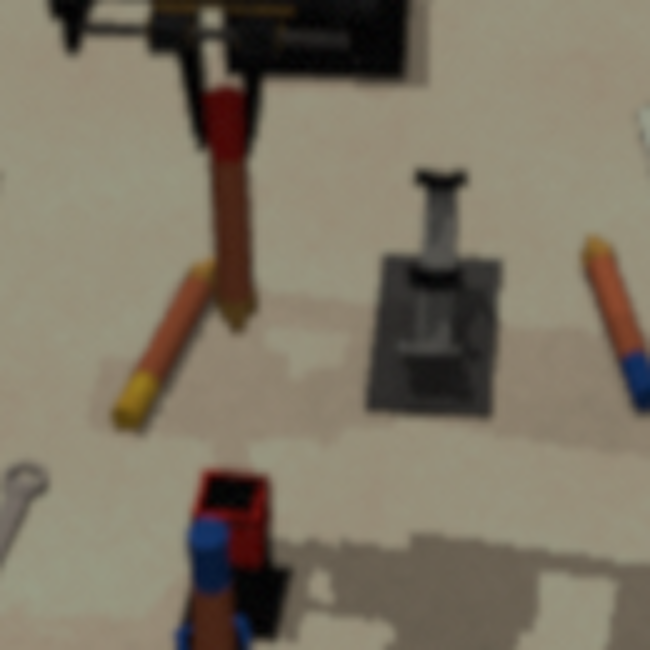

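Run:
```python
from h import *
s=ld('s18');d=ld('d18');w=ld('w18')
S=lambda u,v:(u/4.5+210-.4,v/4.5+110-.4)
D=lambda u,v:(u/5+180-.4,v/5+100-.4)
print('noz',tri(ray(s,*S(152,437)),ray(d,*D(237,327))))
print('cap',tri(ray(s,*S(155,260)),ray(d,*D(224,93))))
print('mouth',tri(ray(s,*S(245,503)),ray(d,*D(234,491))))
crop('w18',235,90,60,65,9,'w18c')
```

```text
noz (array([ 0.63140629, -0.03471643,  0.18369587]), [np.float64(0.0008273306492079758), np.float64(0.0008273306492077978)])
cap (array([ 0.63619152, -0.03382035,  0.35520148]), [np.float64(0.007339428648060674), np.float64(0.007339428648060767)])
mouth (array([0.63094808, 0.02967435, 0.10393937]), [np.float64(0.0012291991699260802), np.float64(0.0012291991699261205)])
```

View pics/w18c.png

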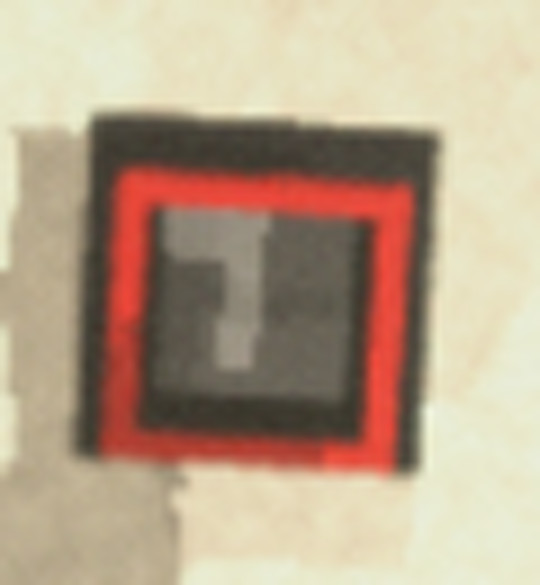

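Run:
```python
from h import *
w=ld('w18'); print('mouth wrist',onz(w,262.8,124.9,.1,True), 'c',(-w['R'].T@w['t']).round(3))
print(onz(w,262.6,181,.184,True))
go((.6305,.0342,.245),(0,0,-1),(1,-.034,0))
```

```text
mouth wrist [0.63362642 0.02856135 0.1       ] c [0.634 0.051 0.501]
[ 0.63142537 -0.02799912  0.184     ]
t 16.4167 pos [ 0.6305 -0.0316  0.3004] q [-0.13  0.04  1.55 -0.    1.55 -0.1 ] F [ 0.4  1.  -1.5] w 0.0232 appr [ 0.001 -0.    -1.   ] jaw [ 0.999 -0.036  0.001]
GO mm [-65.8  55.4  -2.5] rv [-0.001 -0.002  0.   ] deg 0.1
```

>>> {"fn": "servo_tool", "kwargs": {"motion": [[[-40,0,-1,0,0,0,15],[-65,20,-1,0,0,0,15],[-65,45,-1,0,0,0,15],[-65,50,-1,0,0,0,15],[-65,50,-1,0,0,0,15]]]}}

```text
clock: 16.83
tool_pos: [0.6304, 0.0323, 0.2476]
eef_rot: [-1.575, -0.001, -1.609]
wrist_force: [-0.3, 0.3, -1.8]
grip_width: 0.0237
```

Run:
```python
from h import *
go((.6305,.0335,.245),(0,0,-1),(1,-.034,0))
snap('wrist','w19');snap('scene','s19');snap('side','d19')
crop('d19',190,120,80,110,6,'d19c');crop('s19',225,130,80,120,6,'s19c');crop('w19',220,90,90,110,6,'w19c')
```

```text
t 16.8333 pos [0.6304 0.0323 0.2476] q [-0.03  0.05  1.62 -0.    1.47  0.  ] F [-0.3  0.3 -1.8] w 0.0237 appr [-0.004 -0.001 -1.   ] jaw [ 0.999 -0.038 -0.004]
GO mm [-1.2  2.6  0. ] rv [ 0.004 -0.004  0.001] deg 0.3
```

View pics/w19c.png

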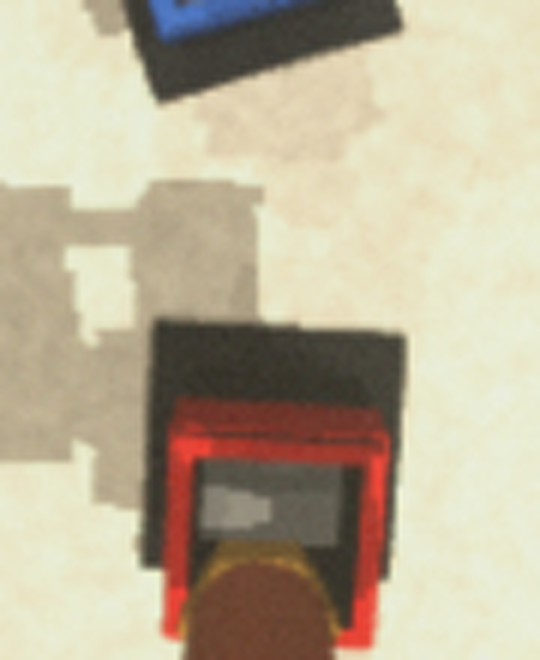

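View pics/s19c.png

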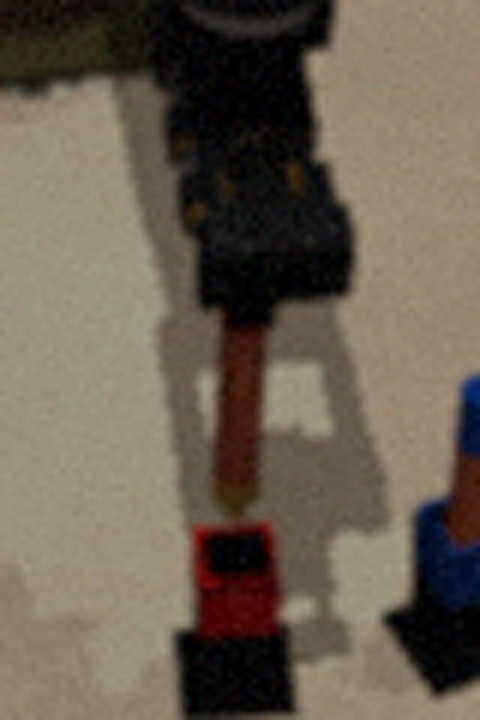

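View pics/d19c.png

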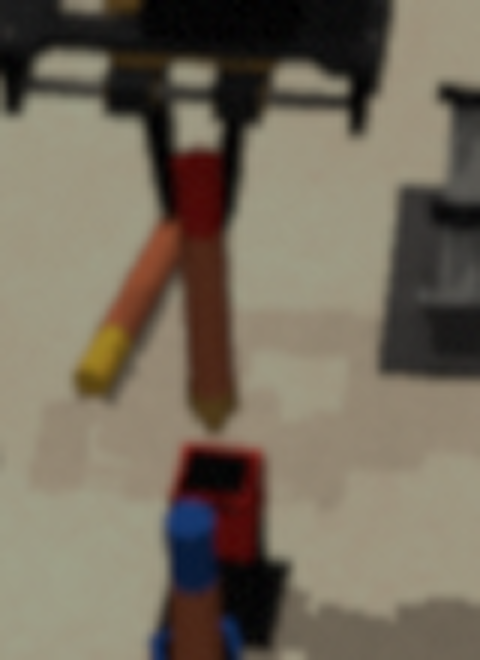

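Run:
```python
from h import *
s=ld('s19');d=ld('d19');w=ld('w19')
S=lambda u,v:(u/6+225-.4,v/6+130-.4)
D=lambda u,v:(u/6+190-.4,v/6+120-.4)
print('noz',tri(ray(s,*S(237,516)),ray(d,*D(213,431))))
print('mouth',tri(ray(s,*S(236,553)),ray(d,*D(221,471))))
```

```text
noz (array([0.63319705, 0.02977752, 0.13264322]), [np.float64(0.00035569329595195313), np.float64(0.00035569329595193665)])
mouth (array([0.6309672 , 0.02930646, 0.10220725]), [np.float64(0.0012593991715100024), np.float64(0.001259399171510028)])
```

>>> {"fn": "servo_tool", "kwargs": {"motion": [[[0,15,0,0.004,-0.004,0.001,15],[0,30,0,0.004,-0.004,0.001,15],[0,38,0,0.004,-0.004,0.001,15],[0,40,0,0.004,-0.004,0.001,15],[0,40,0,0.004,-0.004,0.001,15]]]}}

```text
clock: 17.4
tool_pos: [0.6322, 0.0319, 0.2109]
eef_rot: [-1.566, 0.001, -1.605]
wrist_force: [1.1, 0.9, -2.4]
grip_width: 0.0235
```

Run:
```python
from h import *
go((.6305,.0323,.15),(0,0,-1),(1,-.034,0))
snap('wrist','w20');snap('scene','s20');snap('side','d20')
crop('d20',190,120,80,110,6,'d20c');crop('s20',225,130,80,120,6,'s20c');crop('w20',200,70,120,120,5,'w20c')
```

```text
t 17.4 pos [0.6322 0.0319 0.2109] q [-0.03  0.07  1.67  0.    1.4  -0.  ] F [ 1.1  0.9 -2.4] w 0.0235 appr [ 0.005  0.    -1.   ] jaw [ 0.999 -0.035  0.005]
GO mm [-0.3 60.9 -2. ] rv [-0.005 -0.001 -0.001] deg 0.3
```

View pics/w20c.png

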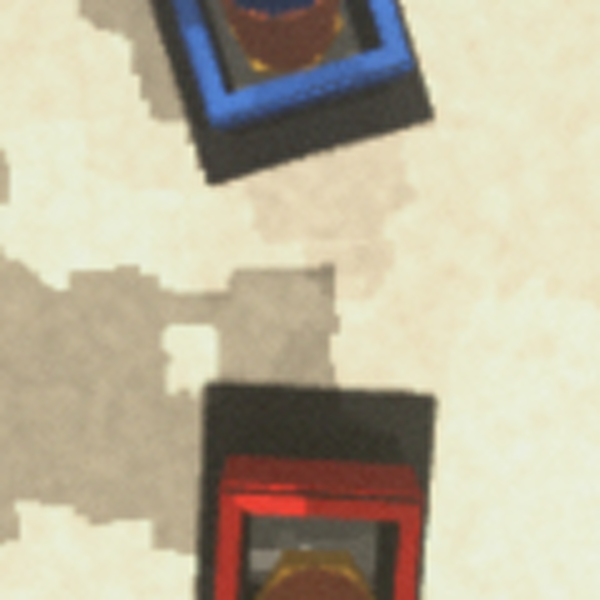

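View pics/s20c.png

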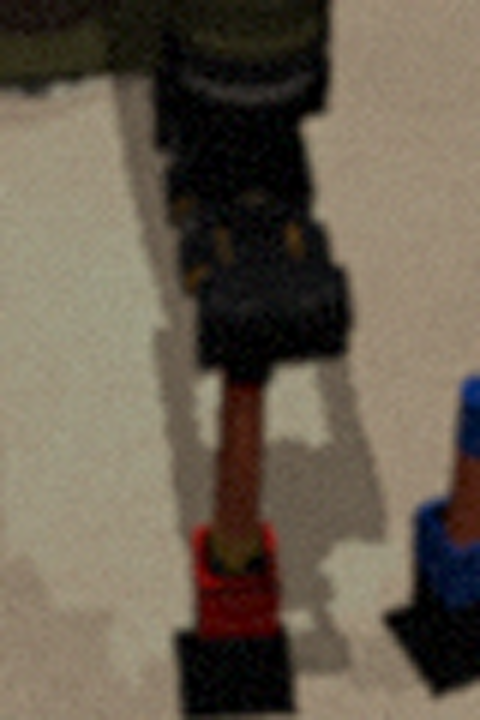

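View pics/d20c.png

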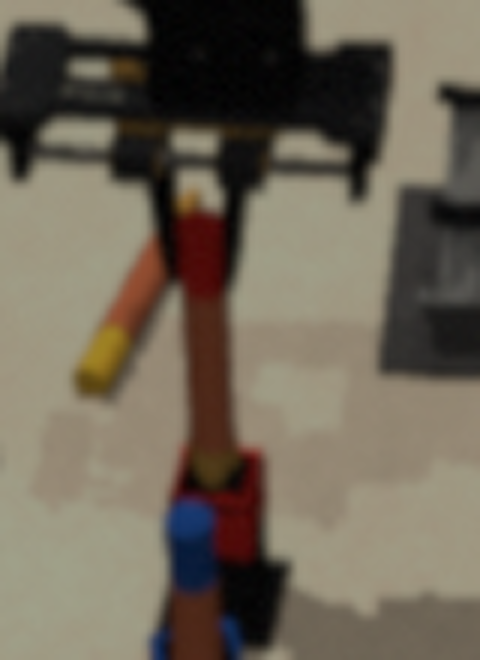

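>>> {"fn": "servo_tool", "kwargs": {"motion": [[[0,5,-1,0,0,0,15],[0,10,-1,0,0,0,15],[0,15,-1,0,0,0,15],[0,15,-1,0,0,0,15]]]}}

```text
clock: 17.88
tool_pos: [0.6315, 0.0322, 0.1962]
eef_rot: [-1.565, 0.001, -1.605]
wrist_force: [-0.2, -0.1, -1.7]
grip_width: 0.0229
```

>>> {"fn": "servo_tool", "kwargs": {"motion": [[[0,4,0,0,0,0,15],[0,8,0,0,0,0,15],[0,12,0,0,0,0,15],[0,12,0,0,0,0,15]]]}}

```text
clock: 18.22
tool_pos: [0.6309, 0.0322, 0.1827]
eef_rot: [-1.567, 0.001, -1.605]
wrist_force: [-0.4, 0.1, -1.4]
grip_width: 0.0234
```

>>> {"fn": "servo_tool", "kwargs": {"motion": [[[0,3,0,0,0,0,15],[0,6,0,0,0,0,15],[0,9,0,0,0,0,15],[0,9,0,0,0,0,15]]]}}

```text
clock: 18.55
tool_pos: [0.6305, 0.0323, 0.1727]
eef_rot: [-1.568, 0.001, -1.605]
wrist_force: [0.2, -0.1, -1.6]
grip_width: 0.0237
```

>>> {"fn": "servo_tool", "kwargs": {"motion": [[[0,3,0,0,0,0,15],[0,6,0,0,0,0,15],[0,6,0,0,0,0,15]]]}}

```text
clock: 18.8
tool_pos: [0.63, 0.0322, 0.1658]
eef_rot: [-1.57, 0.0, -1.605]
wrist_force: [0.1, 0.1, -1.0]
grip_width: 0.0234
```

>>> {"fn": "servo_tool", "kwargs": {"motion": [[[0,2,0,0,0,0,15],[0,4,0,0,0,0,15],[0,4,0,0,0,0,15]]]}}

```text
clock: 19.05
tool_pos: [0.6297, 0.0323, 0.1611]
eef_rot: [-1.571, 0.001, -1.605]
wrist_force: [0.4, -0.7, -1.8]
grip_width: 0.0233
```

>>> {"fn": "servo_tool", "kwargs": {"motion": [[[0,2,0,0,0,0,15],[0,4,0,0,0,0,15],[0,4,0,0,0,0,15]]]}}

```text
clock: 19.3
tool_pos: [0.6295, 0.0323, 0.1566]
eef_rot: [-1.571, 0.0, -1.605]
wrist_force: [0.8, 0.5, -1.6]
grip_width: 0.0232
```

>>> {"fn": "servo_tool", "kwargs": {"motion": [[[0,2,0,0,0,0,15],[0,4,0,0,0,0,15],[0,4,0,0,0,0,15]]]}}

```text
clock: 19.55
tool_pos: [0.6296, 0.0322, 0.1524]
eef_rot: [-1.571, 0.0, -1.605]
wrist_force: [-0.2, -0.4, -2.2]
grip_width: 0.0229
```

>>> {"fn": "servo_tool", "kwargs": {"motion": [[[0,2,0,0,0,0,15],[0,4,0,0,0,0,15],[0,4,0,0,0,0,15]]]}}

```text
clock: 19.8
tool_pos: [0.6305, 0.0323, 0.1521]
eef_rot: [-1.569, 0.001, -1.605]
wrist_force: [-3.9, -0.5, 10.8]
grip_width: 0.0234
```

>>> {"fn": "servo_tool", "kwargs": {"motion": [[[0,2,0,0,0,0,15],[0,4,0,0,0,0,15],[0,4,0,0,0,0,15]]]}}

```text
clock: 20.05
tool_pos: [0.6317, 0.0323, 0.1521]
eef_rot: [-1.565, 0.001, -1.605]
wrist_force: [-3.6, 1.5, 11.8]
grip_width: 0.0232
```

Run:
```python
from h import *
w=ld('w18')
W=lambda u,v:(u/9+235-.45,v/9+90-.45)
# bottom inner rim edge mid ~ (255,436); floor bottom edge ~ (250,397); right rim inner mid (368,325), floor right (347,325)
for (a,b) in [((255,435),(250,397)),((252,435),(250,400))]:
  P=onz(w,*W(*a),.1,True)
  for z in (.01,.02,.03,.04,.05):
    p=proj(w,[P[0],P[1],z],True); print(z,((p[0]-235+.45)*9,(p[1]-90+.45)*9), end=' ')
  print(P)
P=onz(w,*W(366,325),.1,True)
print(P,[(z,round((proj(w,[P[0],P[1],z],True)[0]-235+.45)*9)) for z in(.01,.02,.03,.04,.05)])
snap('wrist','w21');snap('scene','s21');snap('side','d21')
crop('d21',190,120,80,110,6,'d21c');crop('s21',225,130,80,120,6,'s21c')
go((.6305,.0323,.15),(0,0,-1),(1,-.034,0))
```

```text
0.01 (np.float64(254.73078318041016), np.float64(385.94784521053754)) 0.02 (np.float64(254.75580563500247), np.float64(390.4981888150258)) 0.03 (np.float64(254.78187262597257), np.float64(395.24040047624186)) 0.04 (np.float64(254.80905077396991), np.float64(400.18684513605433)) 0.05 (np.float64(254.83741247168578), np.float64(405.3509706122942)) [0.63312837 0.01094897 0.1       ]
0.01 (np.float64(252.2735982144438), np.float64(385.9478494762796)) 0.02 (np.float64(252.2481835425485), np.float64(390.4981927672899)) 0.03 (np.float64(252.22170469812224), np.float64(395.24040408399765)) 0.04 (np.float64(252.19409359112964), np.float64(400.18684836506077)) 0.05 (np.float64(252.16527621250228), np.float64(405.3509734247061)) [0.6326797  0.01096453 0.1       ]
[0.65021108 0.02701098 0.1       ] [(0.01, 346), (0.02, 347), (0.03, 349), (0.04, 351), (0.05, 354)]
t 20.2 pos [0.6317 0.0323 0.1521] q [-0.03  0.1   1.73  0.    1.31 -0.  ] F [-2.9  0.  12. ] w 0.0235 appr [ 0.005  0.    -1.   ] jaw [ 0.999 -0.034  0.005]
GO mm [ 0.   2.1 -1.2] rv [-0.005 -0.    -0.001] deg 0.3
```

View pics/s21c.png

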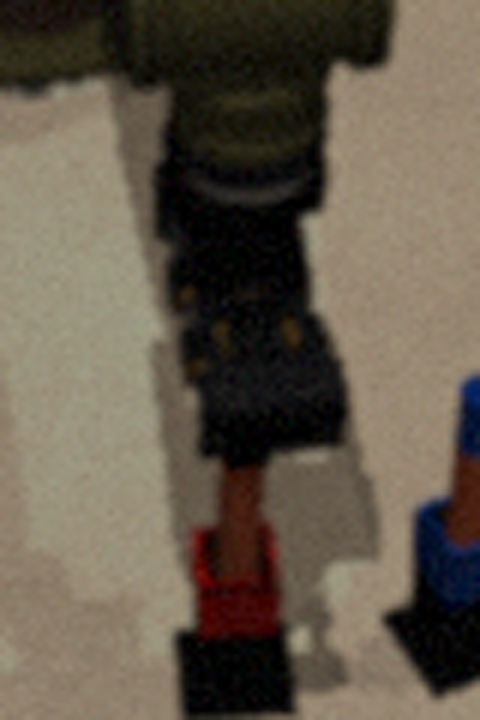

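View pics/d21c.png

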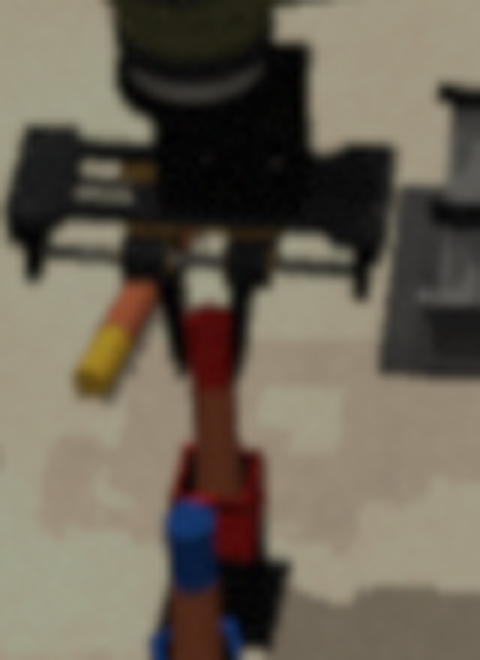

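>>> {"fn": "servo_tool", "kwargs": {"motion": [[[0,1,0,0,0,0,20],[0,1,0,0,0,0,24],[0,1,0,0,0,0,28],[0,1,0,0,0,0,34],[0,1,0,0,0,0,40]]], "force": 10}}

```text
clock: 20.62
tool_pos: [0.6314, 0.0323, 0.1504]
eef_rot: [-1.566, 0.001, -1.605]
wrist_force: [1.0, 1.0, -0.2]
grip_width: 0.0354
```

>>> {"fn": "servo_tool", "kwargs": {"motion": [[[0,0,0,0,0,0,60],[0,0,0,0,0,0,60],[0,0,0,0,0,0,60],[0,0,0,0,0,0,60],[0,0,0,0,0,0,60]]]}}

```text
clock: 21.03
tool_pos: [0.6314, 0.0323, 0.1503]
eef_rot: [-1.566, 0.001, -1.605]
wrist_force: [0.4, -0.2, -0.2]
grip_width: 0.0595
```

Run:
```python
from h import *
snap('wrist','w22');snap('side','d22')
crop('d22',190,120,80,110,6,'d22c')
go((.6305,.0323,.30),(0,0,-1),(1,-.034,0))
```

```text
t 21.1333 pos [0.6314 0.0323 0.1504] q [-0.03  0.11  1.73  0.    1.3  -0.  ] F [-0.4 -0.5 -0.1] w 0.0599 appr [ 0.004  0.    -1.   ] jaw [ 0.999 -0.034  0.004]
GO mm [-1.000e-01 -1.496e+02 -2.000e-01] rv [-0.004 -0.    -0.001] deg 0.3
```

View pics/w22.png

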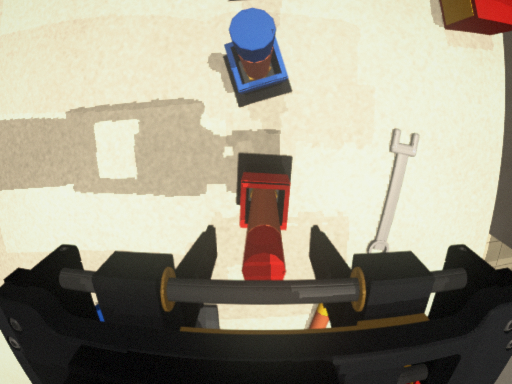

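View pics/d22c.png

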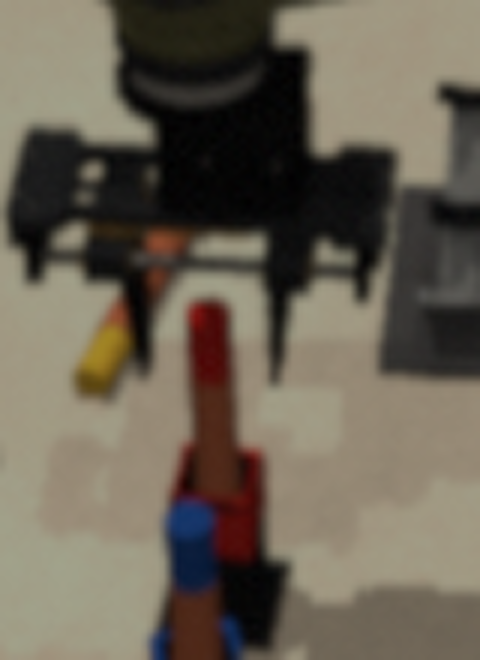

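>>> {"fn": "servo_tool", "kwargs": {"motion": [[[0,-10,0,0,0,0,60],[0,-30,0,0,0,0,60],[0,-60,0,0,0,0,60],[0,-100,0,0,0,0,60],[0,-140,0,0,0,0,60]]]}}

```text
clock: 21.55
tool_pos: [0.63, 0.0322, 0.2917]
eef_rot: [-1.568, 0.001, -1.605]
wrist_force: [0.4, 0.3, 0.2]
grip_width: 0.0598
```

>>> {"fn": "servo_tool", "kwargs": {"motion": [[[20,-60,-20,0,0,0,60],[40,-60,-60,0,0,0,60],[60,-60,-100,0,0,0,60],[60,-60,-140,0,0,0,60],[60,-60,-140,0,0,0,60]]]}}

```text
clock: 21.97
tool_pos: [0.4851, -0.0237, 0.354]
eef_rot: [-1.565, -0.0, -1.606]
wrist_force: [0.3, -0.5, 1.1]
grip_width: 0.0597
```

>>> {"fn": "servo_tool", "kwargs": {"motion": [[[0,0,0,0,0,0,60],[0,0,0,0,0,0,60]]]}}

```text
clock: 22.13
tool_pos: [0.4849, -0.0239, 0.3561]
eef_rot: [-1.561, -0.001, -1.607]
wrist_force: [0.1, 0.4, -0.9]
grip_width: 0.0598
```

Run:
```python
from h import *
snap('scene','s23');snap('side','d23')
crop('d23',180,110,100,120,5,'d23c');crop('s23',140,130,230,160,3.4,'s23c')
```

```text
(no output)
```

View pics/s23c.png

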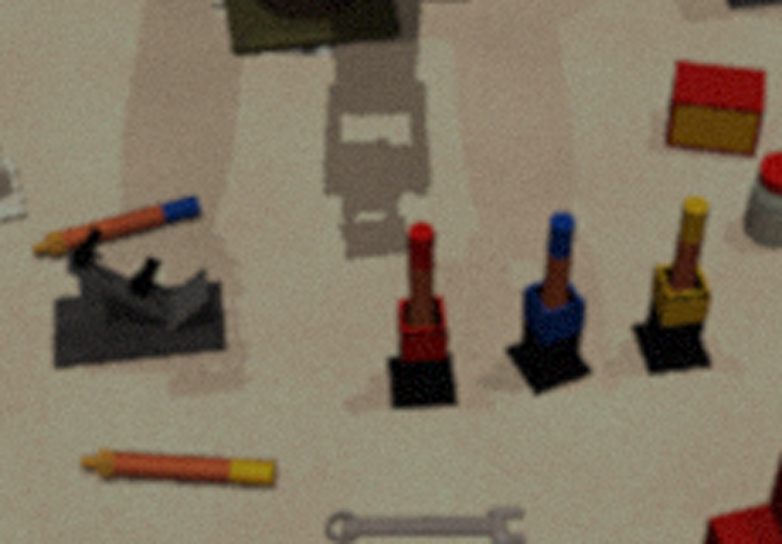

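View pics/d23c.png

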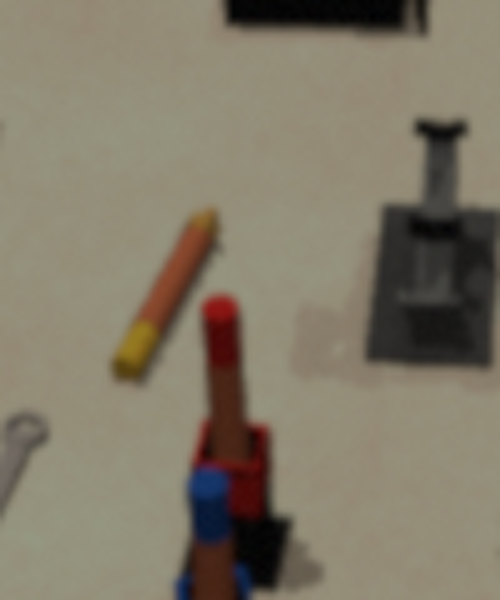

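Run:
```python
from h import *
s=ld('s23');d=ld('d23')
X,e=tri(ray(s,421/3.4+139.6,231/3.4+129.6),ray(d,221/5+179.6,306/5+109.6));print('cap',X.round(3),np.round(e,4))
print('tilt deg',np.degrees(np.arcsin(np.hypot(*(X[:2]-[.631,.0295]))/.18)))
order.job_done()
```

```text
cap [0.634 0.027 0.215] [0.0006 0.0006]
tilt deg 1.3331472904183708
the job is handed in; nothing more can be done
```

I laid the red-capped drier in the grey rest, let it go there, then took it again by the cap and stood it in the red-banded holder. The job was handed in at about 22 s; no verdict was reported.

**Rest:** After release the pictures showed the drier in both V blocks. The nozzle measured about 4 mm from the stop point and the cap end about 2 mm from its place. Those target points are my own measurements of the rest, good to about 2 mm.

**Holder:** I felt the floor at about 35 mm, where the upward force jumped to about 12 N. An estimate from the wrist picture gave about 34 mm. I opened the fingers only once the drier stood on the floor. The last check put the cap centre at (0.634, 0.027, 0.215), which means it stands with roughly 1° of lean. The gripper was well clear, and the other stock shows no visible movement.

**Disagreements:**
- **Finger length:** The finger ends turned out about 25 mm short of the stated TCP. My first close on the drier passed above it without touching. I measured the offset from the pictures and allowed for it after that.
- **Mouth position:** The cameras disagreed by about 2 mm on where the holder mouth is. This had no effect.

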